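All-round product shot of light fittings on a hand-turned photo turntable

ROBOT

A 6-joint arm with a two-finger parallel gripper is mounted at the origin on the work surface. World frame = base frame: x ahead of the robot, y to its left, z up, the work surface at z = 0. Lengths are in mm, angles in rad, forces in N, time in s.
With the tool pointing down it reaches from about 400 to 925 mm from the base axis. Payload 12.5 kg.
Tool frame: the origin (TCP) lies on the mounting face of the last link; the fingertips stand 190 mm ahead of it and the grasp point (between the pads) lies 171 mm ahead of it (env.tcp_to_tips is the distance from the TCP to the fingertips, in mm); x points along the fingers, y is the direction in which the jaws open and shut, and the axes are right-handed (so a half turn about x gives the same grasp; the last joint's range is limited). The gripper opens to 95 mm and grips with 3 to 60 N. Pads are 20 mm wide; open, the fingers measure 119 mm over their backs; the gripper's body (75 mm by 180 mm) begins 59 mm behind the grasp point.
Start: joints at [-1.378, 0.491, 1.559, -0, 1.092, -0.106], TCP at [184.003, -597.3, 404.761] pointing down, gripper open.
Joint ranges: [-3.1, 3.1], [-0.84, 2.19], [0.05, 2.79], [-1.13, 4.28], [0.06, 2.93], [-2.69, 2.69]. Speed limits (rad/s): [2.22, 2.22, 2.79, 3.14, 3.14, 3.14].

INTERFACE

Orientations are given as [roll, pitch, yaw] about the fixed x, y, z axes, in that order (R = Rz(yaw) Ry(pitch) Rx(roll)).
In Python, from cell import monitor, cams, job, env gives the robot as it stands. The module is installed in compiled form; this text tells all that it offers.
- The arm moves only by the tool apply_moves, never from a script. Its argument "series" is a list of rows, each a list of 3 entries, a list of its own where there are three numbers: the closure, from -1 (fully open) to 1 (shut), so that 0 is half open, then the shift along the tool's x, y, z in cm, then the turn about the tool's x in rad. A call has 1 to 20 rows; each row is the pose to reach, as a shift and turn from the pose commanded when the call began, along the tool's axes at that moment; what a row does not reach only later rows make up. A row lasts 1/8 s, in which the tool goes at most 62.5 mm and 10.7 degrees, less where a joint would pass 70% of its speed; a pose out of reach is approached as far as the arm can. A call with a gripper value outside its range is refused whole. The fingers move at their own pace and stop on an object; the grip force is fixed at half the most. Time passes only in rows, so rows that repeat a pose let the fingers close. It gives the time, the measured TCP pose, the force and the opening at its end, in the units of the state.
- monitor.state(): the state, without advancing time (a new reading comes with each control period).
- cams.read_camera(name): name is "side" or "top"; returns a dict with "image" (480x640x3 uint8, red, green, blue), "fx", "fy", "cx", "cy" (pixels), "k1" (the pictures are not rectified: a ray, as slopes to the right and down, at radius r is drawn at 1 + k1 r^2 times it, then the intrinsics apply), "position" and "orientation" of the camera in the world. Camera axes: x right, y down, z forward; pixel columns grow to the right and rows downward; lengths in mm; the calibration is good to about 2 mm. A picture is of the moment at which its call begins. There is no depth.
- job.job_done(): hands the job in, once; it reports no verdict.
The state is a dict: "t": time; "joints": joint angles; "qvel": joint speeds; "tau": joint torques, N m; "eef_pos": TCP position; "tcp_rot": TCP orientation; "ft_force": force on the tool from outside, world axes, zero at the start; "moment": the same for the moment, N m; "opening": opening from 0.0 (shut) to 1.0 (fully open).
Only numpy, scipy, OpenCV 4.12 (cv2) and the standard library are available. Lean on these libraries where they do the work, as an engineer would, in place of code of your own. Each camera call takes 0.05 s, during which the arm holds its last target. There are 200 camera calls.

TASK

Take the all-round product shot: stand every light fitting from the cardboard tray upright on the turntable's deck inside the rim, crank the slider's handwheel until the camera carriage's white index line is level with the marker clip's line, and set the platter's thick zero mark to the pointer. Then, with the fittings standing on it, turn the platter slowly by hand through one full turn, either way, until the zero mark is back at the pointer. Last, stand all the fittings back upright in the tray, leave platter and camera as set, never touch the camera or its carriage, and leave the other things on the desk where they lie.

Things in the scene. Friction and masses are not known exactly. Their poses are not given: they have to be found in the camera images.
- tray: shallow cardboard tray, 290 x 170 mm, walls 28 mm high and 4 mm thick, floor 4 mm, fixed to the desk. Origin under its centre, x along its long side, z up. Two low dividers (24 mm above the desk) part it along x into three compartments (centres at x = -95, 0, +95 mm), each starting with at most one light fitting standing in it
- round_spot: light fitting: black cylinder spotlight standing lens up, 58 mm across, 72 mm high, 0.2 to 0.4 kg. Origin at the centre of its underside, z up. May be absent
- square_spot: light fitting: white square spotlight standing lens up, 56 x 56 mm, 70 mm high, its faces along its own x and y, 0.2 to 0.4 kg. Origin at the centre of its underside, z up. May be absent
- cone_lamp: light fitting: small black cone lamp standing on its wide mouth, 76 mm across at the foot, tapering to 44 mm at 68 mm, then a brass neck 24 mm across from 70 to 100 mm height (grip it there; a thin black stub ends at 106 mm), 0.2 to 0.4 kg. Origin at the centre of its underside, z up. May be absent
- turntable: the turntable's fixed foot, black, 210 mm across; its origin lies on the desk on the platter's axis
- deck (a point): centre of the platter's white deck (40 mm above the desk), on the turning axis; turns with it. Around it stands a raised rim 10 mm thick, inner radius 140 mm, outer radius 150 mm, its top 20 mm above the deck (60 mm above the desk): pinch the rim across its thickness from above to turn the platter; fittings standing near the middle leave room for the hand inside the rim
- zero_mark (a point): the platter's zero mark: a thick black bar across the white rim (the other marks, every 15 degrees, are thin), at 145 mm radius on the rim's top, 60 mm above the desk; turns with the platter
- pointer (a point): tip of the fixed black pointer on the turntable's foot, 164 mm from the axis, 29 mm above the desk, just outside the rim. The zero mark is at the pointer when both lie in one direction from the axis
- platter (a joint): angle of the platter, rad, positive anticlockwise seen from above; 0 when the zero mark is at the pointer; it counts on past a full turn (6.283 after one turn anticlockwise, -6.283 clockwise), no stops. It starts 0.25 to 0.9 short of 0 on the negative side. Some friction (0.12 N m): it stays where it is left
- slider: camera slider fixed to the desk: a rail 85 mm wide and 560 mm long running along its own x axis away from the robot, about 50 mm high. Origin on the desk below the handwheel's axis, at the rail's end near the robot; z up
- handwheel (a joint): angle of the slider's flat handwheel (vertical axis over the slider's origin, 120 mm across, top of its rim 68 mm above the desk), rad, positive clockwise seen from above, 0 at the start. Positive turning draws the camera carriage towards the handwheel, 40 mm per turn (6.37 mm per rad); light friction, no coasting
- grip_mid (a point): middle (96 mm above the desk) of the handwheel's upright black crank grip, 22 mm across, 46 mm tall (72 to 118 mm above the desk), 50 mm from the wheel's axis; the grip spins freely on its own pin, so a hand may hold it while the wheel goes round
- index_line (a point): white index line on the edge of the camera carriage that faces the turntable, 50 mm above the desk, 48 mm to the side of the rail's middle. The black camera on the carriage is 122 mm wide and reaches 190 mm above the desk. It starts at 300 mm along the slider's x from its origin
- clip: aluminium marker clip fixed on the rail's edge facing the turntable, 20 x 16 x 30 mm, with a black line on top at its middle; origin at its centre, x along the rail. It sits 190 to 235 mm along the rail from the slider's origin
- lens_cap: bystander: black lens cap lying on the desk, 66 mm across, 10 mm high; origin under its centre
- battery: bystander: grey camera battery, 60 x 40 x 21 mm; origin under its centre
- tape: bystander: roll of clear tape lying flat, 96 mm across, 24 mm high; origin under its centre
- bulb_box: bystander: small upright bulb carton, 62 x 62 x 115 mm, white with a blue band; origin under its centre
- screwdriver: bystander: screwdriver lying on the desk; origin under its middle
- spray: bystander: white spray bottle, 54 mm across, 160 mm high, standing; origin under its centre

How it is judged:
By the outcome, as a careful person would: the job done as asked, in the order asked, and still so for the second after the job is handed in, with the robot touching nothing.
Of round_spot, square_spot, cone_lamp only 2 to 3 are there at a start; the rules pass over those that are not, and their reading is None.
At some moment in a run one of round_spot, square_spot, cone_lamp may be knocked a few centimetres aside while the robot is not near it.
It also fails if it takes over 210 s, if anything falls off the work surface, if the arm or the gripper's body presses on something with over 40 N, if the wrist force passes 120 N, or if a joint passes its speed limit or range.

## Working session

There is one attempt and no reset: what is moved stays moved. The work goes in short steps, Python scripts to look and compute and a tool call to move; the robot and the scene stay as the last step left them, time stands still between calls to the robot, and variables do not carry over. Pictures are saved under pics/ and viewed, about 12 in all and at most 16, crops included, and the job is handed in when it is done.

Besides the shell and the picture viewer there is one more tool, called as name(argument=value, ...), one argument or row to a line, values as JSON. apply_moves: Moves the arm, as the interface text tells. Its arguments: {"type":"object","properties":{"series":{"type":"array"}},"required":["series"]}

```bash
mkdir -p pics; cat > h.py <<'E'
import numpy as np, cv2
from scipy.spatial.transform import Rotation as R
from cell import monitor, cams, job, env
def shot(name,fn):
    c=cams.read_camera(name); cv2.imwrite('pics/'+fn,c['image'][:,:,::-1])
    d={k:c[k] for k in c if k!='image'}; np.save('pics/'+name+'.npy',d,allow_pickle=True); return c
def cal(name): return np.load('pics/'+name+'.npy',allow_pickle=True).item()
def rot(c):
    o=np.array(c['orientation'],float)
    return o if o.shape==(3,3) else (R.from_euler('xyz',o).as_matrix() if o.size==3 else None)
def p2w(c,u,v,z):
    a=np.array([(u-c['cx'])/c['fx'],(v-c['cy'])/c['fy']]); s=a.copy()
    for _ in range(20): s=a/(1+c['k1']*(s@s))
    d=rot(c)@np.array([s[0],s[1],1]); p=np.array(c['position']); return p+d*(z-p[2])/d[2]
def w2p(c,P):
    q=rot(c).T@(np.array(P,float)-np.array(c['position'])); s=q[:2]/q[2]; s=s*(1+c['k1']*(s@s))
    return s[0]*c['fx']+c['cx'],s[1]*c['fy']+c['cy']
E
python3 - <<'E'
from h import *
for n in('top','side'):
    c=shot(n,n+'0.png'); print({k:c[k] for k in c if k!='image'})
print(monitor.state(),env.tcp_to_tips)
E
```

```text
{'fx': 592.1653860606705, 'fy': 592.1653860606705, 'cx': 325.55956588915575, 'cy': 234.60506411321703, 'k1': -0.14761127294807883, 'position': array([ 481.70724148,  100.0810387 , 1392.42479123]), 'orientation': array([-3.06477254e+00, -1.33763970e-03, -1.60011798e+00])}
{'fx': 546.4664387010856, 'fy': 546.4664387010856, 'cx': 311.0250799219528, 'cy': 232.68095139671104, 'k1': -0.0964266126262334, 'position': array([1340.9443699 , -659.61794162,  770.41565362]), 'orientation': array([-2.13379808,  0.01394822,  0.76233633])}
{'t': 0.1, 'joints': array([-1.37758691e+00,  4.91486941e-01,  1.55939479e+00,  2.49713371e-05,
        1.09170558e+00, -1.05599456e-01]), 'qvel': array([-0.00036979, -0.00054024, -0.00257013, -0.00015602, -0.00114588,
       -0.00087375]), 'tau': array([ 3.28300506e-03, -6.13623548e+01, -2.58605719e+01,  6.93896413e-02,
        4.69917257e-02, -4.21077232e-05]), 'eef_pos': array([ 184.00651119, -597.26655368,  404.22559302]), 'tcp_rot': array([-1.69865935,  1.56980141,  1.74173066]), 'ft_force': array([ 0.23127207, -0.80914238,  0.37399493]), 'moment': array([-0.00211856, -0.03372058,  0.01763087]), 'opening': 1.0012942926915627} 190.1
```

View pics/top0.png

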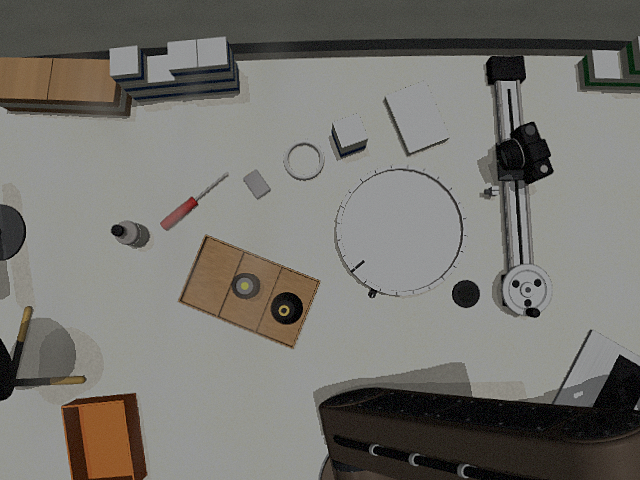

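View pics/side0.png

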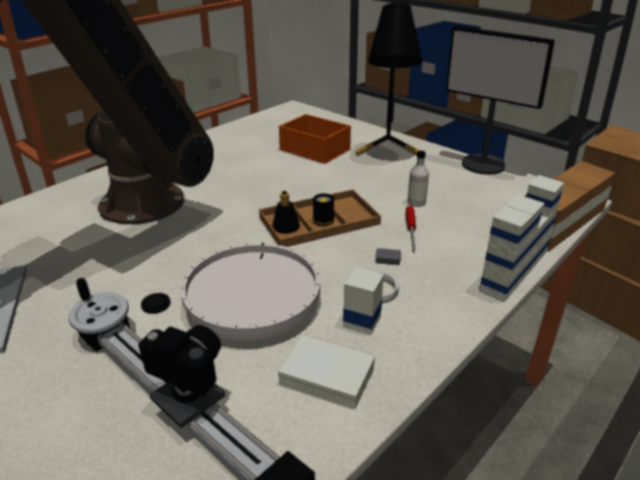

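Two fittings are present: the round spot (top view about 246,286) and the cone lamp (287,308). The zero bar is near (357,267), the pointer near (373,293), the slider on the right with its clip near (489,192), and the crank grip near (533,313). I'll enlarge for accuracy.

```bash
python3 - <<'E'
from h import *
im=cv2.imread('pics/top0.png')
a=cv2.resize(im[230:350,170:330],(800,600),interpolation=cv2.INTER_CUBIC); cv2.imwrite('pics/c1.png',a)
b=cv2.resize(im[120:330,460:570],(419,600*0+800))if 0 else cv2.resize(im[130:330,460:570],(330,600),interpolation=cv2.INTER_CUBIC)
d=cv2.resize(im[160:310,327:472],(464,480),interpolation=cv2.INTER_CUBIC)
o=np.zeros((600,800,3),np.uint8); o[:,:330]=b; o[:480,333:797]=d; cv2.imwrite('pics/c2.png',o)
E
```

```text
(no output)
```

View pics/c1.png

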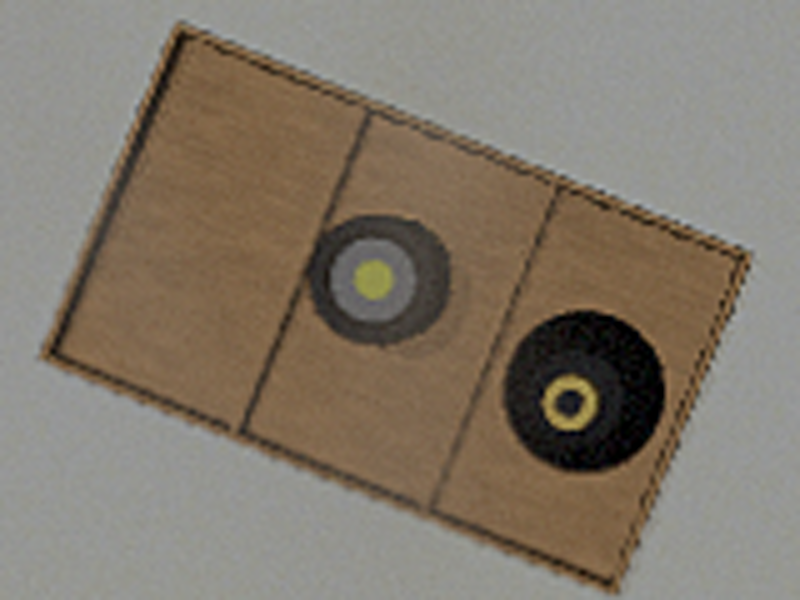

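View pics/c2.png

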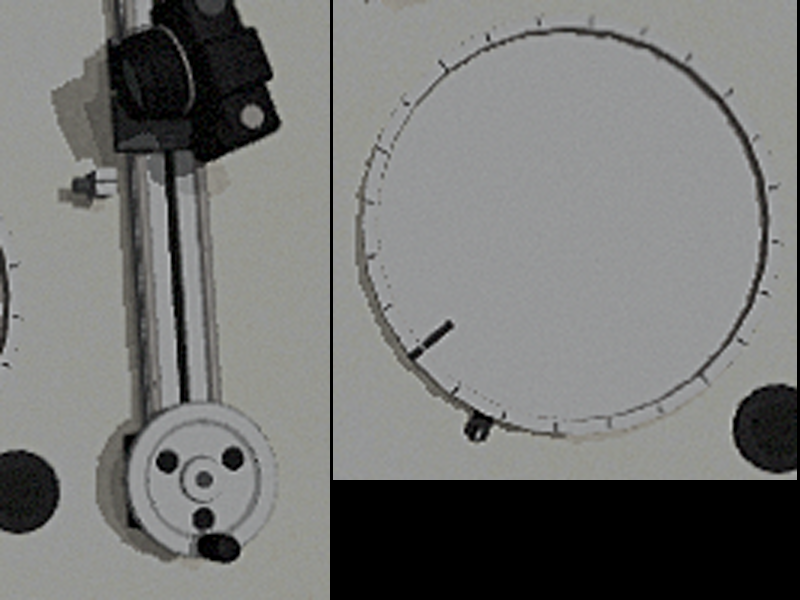

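```bash
python3 - <<'E'
from h import *
np.set_printoptions(precision=1,suppress=True)
c=cal('top')
A=lambda x,y:(170+x/5,230+y/5); B=lambda x,y:(460+x/3,130+y/3); D=lambda x,y:(327+(x-333)/3.2,160+y/3.2)
t=[p2w(c,*A(*q),28)[:2] for q in((180,25),(750,255),(617,590),(45,355))]
print('tray',t,np.mean(t,0),[np.linalg.norm(t[i]-t[(i+1)%4]) for i in range(4)])
print('round',p2w(c,*A(379,280),76),'cone neck',p2w(c,*A(571,403),107),'foot',p2w(c,*A(585,390),4))
for n,q,z in(('wheel',(204,479),70),('griptop',(228,548),118),('gripbot',(208,546),74),('clip',(107,183),60),('clip',(95,186),60),('caredge',(118,150),50),('railslot top',(172,155),50),('railslot bot',(186,400),50)): print(n,p2w(c,*B(*q),z)[:2])
print('ptr',p2w(c,*D(480,412),29)[:2],'zero in',p2w(c,*D(452,323),60)[:2],'out',p2w(c,*D(412,357),60)[:2])
# rim circle from dark tick marks
tk=[(444,67),(488,37),(540,20),(591,20),(688,57),(728,92),(757,138),(774,187),(777,241),(765,294),(742,342),(704,379),(660,408),(609,423),(556,426),(503,414),(457,390),(388,307),(371,256)]
P=np.array([p2w(c,*D(*q),60)[:2] for q in tk])
M=np.c_[2*P,np.ones(len(P))]; s=np.linalg.lstsq(M,(P**2).sum(1),rcond=None)[0]; r=np.sqrt(s[2]+s[:2]@s[:2]); print('deck',s[:2],r,np.hypot(*(P-s[:2]).T)-r)
E
python3 - <<'E'
import cv2
im=cv2.imread('pics/top0.png')
a=cv2.resize(im[140:215,475:555],(640,600),interpolation=cv2.INTER_CUBIC);cv2.imwrite('pics/c3.png',a)
E
```

```text
tray [array([593.8, 373. ]), array([480.1, 111.1]), array([328.4, 176.4]), array([442.4, 439. ])] [461.2 274.9] [np.float64(285.535973617015), np.float64(165.15925924432779), np.float64(286.2217423113784), np.float64(165.1987686714071)]
round [473.6 275.9  76. ] cone neck [418.4 189.7 107. ] foot [419.2 190.2   4. ]
wheel [ 444.8 -360. ]
griptop [ 395.2 -359.3]
gripbot [ 394.4 -359.5]
clip [ 673.3 -299. ]
clip [ 671.2 -289.4]
caredge [ 700.4 -312.2]
railslot top [ 695.6 -355.2]
railslot bot [ 505.3 -355.5]
ptr [458.6 -10. ] zero in [522.2  10.1] out [499.2  39. ]
deck [591.4 -79.1] 145.1444771477522 [-1.7 -0.1  1.   0.1 -0.7  0.1 -0.3  0.5  0.5  0.   1.2 -1.  -0.4 -0.9
 -0.1  0.1  0.3  0.3  1. ]
```

View pics/c3.png

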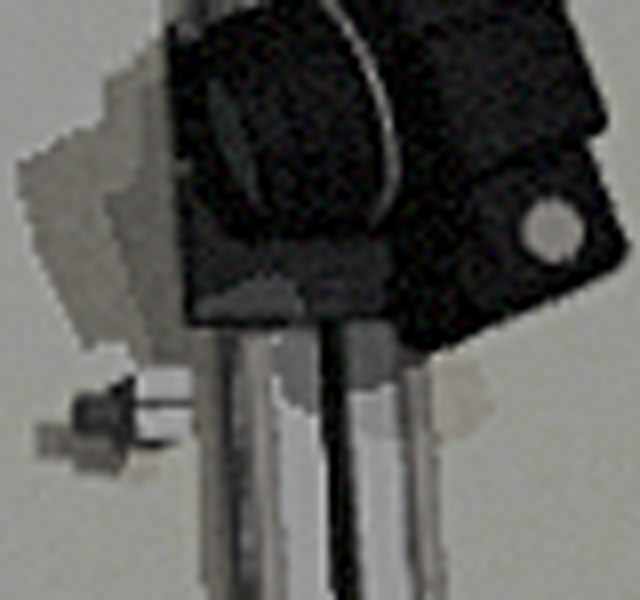

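The clip's black line is at about (495.6, 190.4) and there's a small white notch at the carriage's left edge, about (497.5, 161). The turntable circle fits with a radius of 145.1 mm. Next I'll check obstacles and tool geometry.

```bash
cat >> h.py <<'E'
def pose():
    s=monitor.state(); return np.array(s['eef_pos']),R.from_euler('xyz',s['tcp_rot']).as_matrix(),s
def yawy(M): return np.degrees(np.arctan2(M[1,1],M[0,1]))
def go(x,y,zg,jaw=None):
    "grasp point target -> tool shift cm, turn rad (jaw deg mod 180, nearest)"
    p,M,s=pose(); d=M.T@(np.array([x,y,zg+171])-p)/10
    tr=0
    if jaw is not None:
        e=(jaw-yawy(M)+90)%180-90; tr=-np.radians(e)
    print('shift',d.round(2),'turn %.3f'%tr); return d,tr
E
python3 - <<'E'
from h import *
np.set_printoptions(precision=1,suppress=True)
c=cal('top');p,M,s=pose(); print(M.round(3),'yawy',yawy(M))
C=lambda x,y:(475+x/8,140+y/8)
print('clipline',[p2w(c,*C(165,403),z)[:2] for z in(50,55,60)],'notch',p2w(c,*C(180,168),50)[:2])
for n,u,v,z in(('lens',497,172,120),('camcorner',529,183,150),('cam top right',553,160,150),('cam left z60',497,180,50),
 ('box tl',332,122,115),('box tr',362,117,115),('box bot',345,157,0),('box bot r',368,149,0),('tape',304,160,12),('batt',257,184,21),('spray',121,230,160),('cap',466,294,10),('ptr',372.8,293.4,29),('ptr2',371.9,295,29),('ptr3',374,288,29)):
  q=p2w(c,u,v,z)[:2]; e=q-[591.4,-79.1]; print(n,q,'r %.1f ang %.1f'%(np.hypot(*e),np.degrees(np.arctan2(e[1],e[0]))))
im=cv2.imread('pics/top0.png'); a=cv2.resize(im[255:305,340:400],(720,600),interpolation=cv2.INTER_CUBIC); cv2.imwrite('pics/c4.png',a)
E
```

```text
[[-0.   0.3 -1. ]
 [ 0.  -1.  -0.3]
 [-1.  -0.  -0. ]] yawy -72.88016920605095
clipline [array([ 676.2, -302. ]), array([ 675.5, -300.5]), array([ 674.8, -299. ])] notch [ 745.3 -310.6]
lens [ 706.9 -286.5] r 237.5 ang -60.9
camcorner [ 676.2 -347.2] r 281.2 ang -72.4
cam top right [ 726.  -405.2] r 352.8 ang -67.6
cam left z60 [ 700.5 -306.7] r 252.4 ang -64.4
box tl [828.8  74. ] r 282.4 ang 32.8
box tr [838.4   7.3] r 261.6 ang 19.3
box bot [773.3  43.2] r 219.2 ang 33.9
box bot r [791.3 -12.5] r 210.7 ang 18.4
tape [766.4 140.9] r 281.1 ang 51.5
batt [710.8 252.4] r 352.3 ang 70.2
spray [599.  530.2] r 609.3 ang 89.3
cap [ 438.6 -230.3] r 215.0 ang -135.3
ptr [448.   -9.3] r 159.5 ang 154.1
ptr2 [444.4  -7.1] r 163.7 ang 153.9
ptr3 [460.3 -12.5] r 147.1 ang 153.1
```

View pics/c4.png

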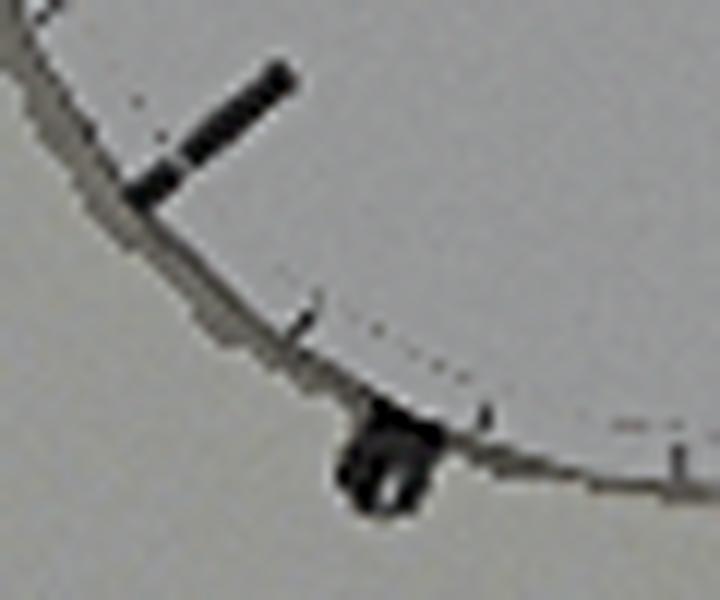

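Pointer tip is at (372.3, 294.2), bearing about 153.8°. The zero bar at (353, 270) is at about 128°, so it needs roughly +26°. I'm moving now: cone lamp first.

```bash
python3 - <<'E'
from h import *
go(500,-200,240,29);go(418.6,190,240,29);go(418.6,190,95,29)
E
```

```text
shift [ -0.64 -28.67 -41.89] turn 1.363
shift [ -0.6  -68.33 -45.59] turn 1.363
shift [ 13.9  -68.32 -45.59] turn 1.363
```

```bash
sed -i 's/e=(jaw-yawy(M)+90)%180-90/e=(jaw-yawy(M)+180)%360-180/' h.py
```

apply_moves(
  series=[
    [-1,[-0.6,-28.67,-41.89],-1.778],
    [-1,[-0.6,-28.67,-41.89],-1.778],
    [-1,[-0.6,-28.67,-41.89],-1.778],
    [-1,[-0.6,-28.67,-41.89],-1.778],
    [-1,[-0.6,-28.67,-41.89],-1.778],
    [-1,[-0.6,-28.67,-41.89],-1.778],
    [-1,[-0.6,-28.67,-41.89],-1.778],
    [-1,[-0.6,-28.67,-41.89],-1.778],
    [-1,[-0.6,-28.67,-41.89],-1.778],
    [-1,[-0.6,-68.33,-45.59],-1.778],
    [-1,[-0.6,-68.33,-45.59],-1.778],
    [-1,[-0.6,-68.33,-45.59],-1.778],
    [-1,[-0.6,-68.33,-45.59],-1.778],
    [-1,[-0.6,-68.33,-45.59],-1.778],
    [-1,[-0.6,-68.33,-45.59],-1.778],
    [-1,[-0.6,-68.33,-45.59],-1.778],
    [-1,[-0.6,-68.33,-45.59],-1.778],
  ],
)

```text
t: 2.22
eef_pos: [418.1, 191.1, 410.5]
tcp_rot: [-1.64, 1.57, -2.701]
ft_force: [-0.3, -1.1, 0.3]
opening: 1.0
```

```bash
python3 - <<'E'
from h import *
print(yawy(pose()[1]));go(418.6,190,95,29);go(418.6,190,240,29)
D=np.array([591.4,-79.1]);a=np.radians(119);u=np.array([np.cos(a),np.sin(a)]);print(D+25*u,D-50*u)
go(*(D+25*u),240,29);go(*(D+25*u),133,29)
go(500,150,240,29)
E
```

```text
29.15976313965619
shift [14.45 -0.    0.13] turn 0.003
shift [-0.05 -0.01  0.12] turn 0.003
[579.27975949 -57.23450732] [ 615.64048101 -122.83098536]
shift [-0.05  1.98 29.54] turn 0.003
shift [10.65  1.98 29.54] turn 0.003
shift [-0.05  5.15  7.58] turn 0.003
```

apply_moves(
  series=[
    [-1,[5,0,0.13],0],
    [-1,[10,0,0.13],0],
    [-1,[13,0,0.13],0],
    [-1,[14.4,0,0.13],0],
    [-1,[14.4,0,0.13],0],
    [1,[14.4,0,0.13],0],
    [1,[14.4,0,0.13],0],
    [1,[14.4,0,0.13],0],
    [1,[14.4,0,0.13],0],
    [1,[14.4,0,0.13],0],
    [1,[14.4,0,0.13],0],
    [1,[11,0,0.13],0],
    [1,[7,0,0.13],0],
    [1,[3,0,0.13],0],
    [1,[0,0,0.13],0],
  ],
)

```text
t: 4.1
eef_pos: [419.0, 188.7, 412.4]
tcp_rot: [1.261, 1.57, 0.197]
ft_force: [-0.2, -0.7, -0.3]
opening: 0.022
```

```bash
python3 - <<'E'
from h import *
a=shot('top','t1.png')['image'];b=shot('side','s1.png')['image']
a=cv2.resize(a[220:360,160:340],(450,350));b=cv2.resize(b[170:270,230:400],(595,350))
o=np.hstack([a,b]);o=cv2.resize(o,(800,int(800*350/1045)));cv2.imwrite('pics/v1.png',o[:,:,::-1])
E
```

```text
(no output)
```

View pics/v1.png

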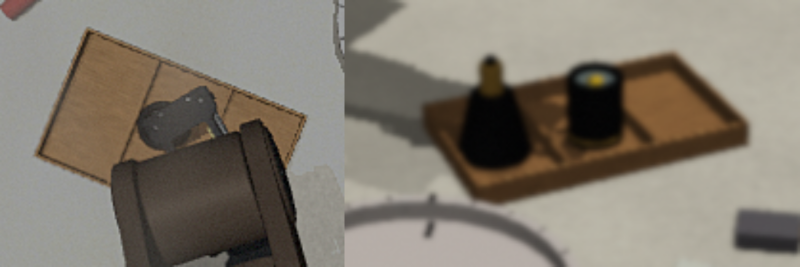

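```bash
python3 - <<'E'
from h import *
c=cal('side')
for P in((418.6,190,110),(418.6,190,4),(473.6,275.9,76),(447,-5,29)): print(P,w2p(c,P))
go(418.6,190,95,29)
im=cv2.imread('pics/side0.png')
cv2.imwrite('pics/c5.png',cv2.resize(im[180:260,250:350],(750,600),interpolation=cv2.INTER_CUBIC))
E
```

```text
(418.6, 190, 110) (np.float64(283.52336604127953), np.float64(190.68363024523464))
(418.6, 190, 4) (np.float64(285.1180724257297), np.float64(225.63816396906233))
(473.6, 275.9, 76) (np.float64(321.75985550614706), np.float64(197.30366042231884))
(447, -5, 29) (np.float64(234.9475225827186), np.float64(252.1155192448678))
shift [14.73 -0.07 -0.15] turn -0.000
```

View pics/c5.png

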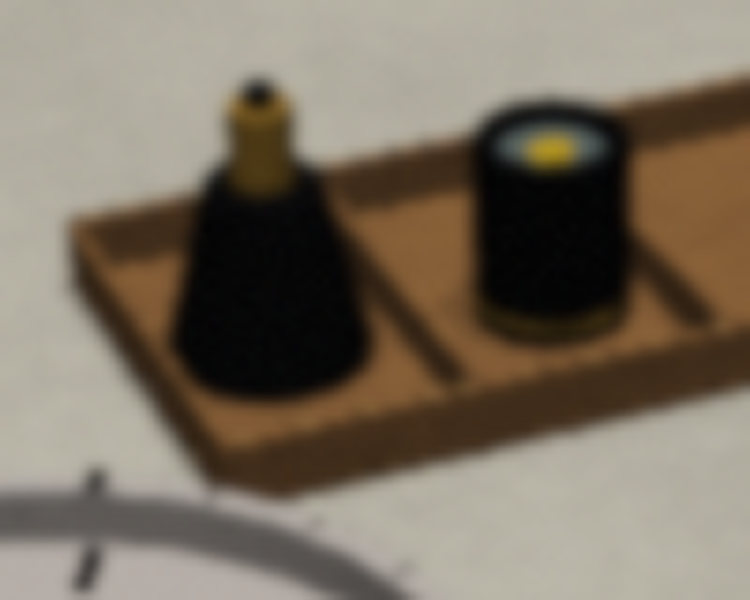

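The position agrees in both cameras: the stub is at (284.4, 191.3) and predicted at (283.5, 190.7). So the fingers were probably still closing when I lifted. I'll retry with a smaller opening and a longer close.

apply_moves(
  series=[
    [-0.2,[0,0,-0.15],0],
    [-0.2,[0,0,-0.15],0],
    [-0.2,[0,0,-0.15],0],
    [-0.2,[0,0,-0.15],0],
    [-0.2,[5,-0.07,-0.15],0],
    [-0.2,[10,-0.07,-0.15],0],
    [-0.2,[13,-0.07,-0.15],0],
    [-0.2,[14.6,-0.07,-0.15],0],
    [-0.2,[14.6,-0.07,-0.15],0],
    [1,[14.6,-0.07,-0.15],0],
    [1,[14.6,-0.07,-0.15],0],
    [1,[14.6,-0.07,-0.15],0],
    [1,[14.6,-0.07,-0.15],0],
    [1,[14.6,-0.07,-0.15],0],
  ],
)

```text
t: 5.95
eef_pos: [418.0, 189.8, 264.9]
tcp_rot: [1.242, 1.57, 0.177]
ft_force: [0.8, 0.8, 2.3]
opening: 0.245
```

Neck is held: the opening of 0.245 is about 23 mm.

```bash
python3 - <<'E'
from h import *
go(418.6,190,230,29);go(579.3,-57.2,230,29);go(579.3,-57.2,132,29)
E
```

```text
shift [-13.61   0.07   0.02] turn -0.000
shift [-13.6    2.15  29.43] turn -0.000
shift [-3.8   2.14 29.42] turn -0.000
```

apply_moves(
  series=[
    [1,[-4,0,0],0],
    [1,[-8,0,0],0],
    [1,[-12,0,0],0],
    [1,[-13.6,0.2,3],0],
    [1,[-13.6,0.5,7],0],
    [1,[-13.6,0.8,11],0],
    [1,[-13.6,1.1,15],0],
    [1,[-13.6,1.4,19],0],
    [1,[-13.6,1.7,23],0],
    [1,[-13.6,2,27],0],
    [1,[-13.6,2.14,29.4],0],
    [1,[-12,2.14,29.4],0],
    [1,[-9,2.14,29.4],0],
    [1,[-6,2.14,29.4],0],
    [1,[-4.5,2.14,29.4],0],
    [1,[-3.9,2.14,29.4],0],
    [1,[-3.9,2.14,29.4],0],
  ],
)

```text
t: 8.07
eef_pos: [579.1, -56.8, 304.0]
tcp_rot: [0.643, 1.571, -0.422]
ft_force: [0.4, -0.3, -2.4]
opening: 0.251
```

```bash
python3 - <<'E'
from h import *
p,M,s=pose(); print(p,s['ft_force'],s['opening'])
E
```

```text
[579.12681723 -56.78596177 303.95531555] [ 0.36820371 -0.31918353 -2.43359895] 0.25103504812264654
```

apply_moves(
  series=[
    [1,[0.15,0,0],0],
    [1,[0.3,0,0],0],
    [1,[0.3,0,0],0],
    [-0.1,[0.3,0,0],0],
    [-0.1,[0.3,0,0],0],
    [-0.1,[0.3,0,0],0],
    [-1,[-3,0,0],0],
    [-1,[-8,0,0],0],
    [-1,[-11,0,-1],0],
    [-1,[-11,0,-1],0],
  ],
)

```text
t: 9.32
eef_pos: [574.0, -47.9, 416.0]
tcp_rot: [0.85, 1.567, -0.214]
ft_force: [-0.1, 0.5, -0.1]
opening: 0.914
```

```bash
python3 - <<'E'
from h import *
c=shot('top','t2.png');p,M,s=pose(); print(p,s['ft_force'])
go(473.6,275.9,230,29);go(473.6,275.9,62,29)
a=cv2.resize(c['image'][230:350,170:470],(800,320))
b=cv2.resize(shot('side','s2.png')['image'][160:340,160:400],(800,600)) 
cv2.imwrite('pics/v2.png',np.vstack([a[:250],cv2.resize(b,(466,350)) if 0 else cv2.copyMakeBorder(cv2.resize(b,(466,350)),0,0,0,334,0)])[:,:,::-1])
E
```

```text
[573.9885806  -48.10229981 414.32128542] [-0.37003224 -0.23726548 -0.187858  ]
shift [  1.3    6.93 -33.2 ] turn 0.000
shift [ 18.1    6.91 -33.23] turn 0.000
```

View pics/v2.png

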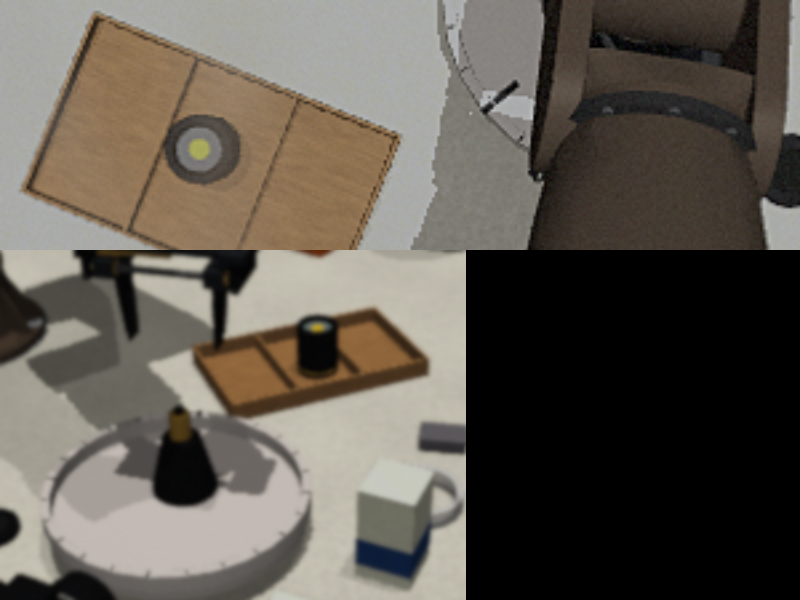

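The cone stands on the deck and the round spot hasn't moved (245.8, 286). Picking it up.

apply_moves(
  series=[
    [-1,[1.3,1.2,-5.8],0],
    [-1,[1.3,2.4,-11.6],0],
    [-1,[1.3,3.6,-17.4],0],
    [-1,[1.3,4.8,-23.2],0],
    [-1,[1.3,6,-29],0],
    [-1,[1.3,6.92,-33.2],0],
    [-1,[6,6.92,-33.2],0],
    [-1,[11,6.92,-33.2],0],
    [-1,[16,6.92,-33.2],0],
    [-1,[18.1,6.92,-33.2],0],
    [-1,[18.1,6.92,-33.2],0],
    [-1,[18.1,6.92,-33.2],0],
    [1,[18.1,6.92,-33.2],0],
    [1,[18.1,6.92,-33.2],0],
    [1,[18.1,6.92,-33.2],0],
    [1,[18.1,6.92,-33.2],0],
    [1,[18.1,6.92,-33.2],0],
    [1,[18.1,6.92,-33.2],0],
    [1,[18.1,6.92,-33.2],0],
  ],
)

```text
t: 11.8
eef_pos: [474.1, 275.8, 233.0]
tcp_rot: [1.442, 1.569, 0.378]
ft_force: [2.9, 0.8, 4.9]
opening: 0.605
```

```bash
python3 - <<'E'
from h import *
go(473.6,275.9,215,29);go(615.6,-122.8,215,29);go(615.6,-122.8,101,29);print(pose()[0])
E
```

```text
shift [-15.3   -0.02  -0.03] turn -0.000
shift [-15.3   -6.92  41.72] turn -0.000
shift [-3.9  -6.93 41.72] turn -0.000
[474.11008775 275.76483221 232.97680836]
```

apply_moves(
  series=[
    [1,[-4,0,0],0],
    [1,[-9,0,0],0],
    [1,[-14,0,0],0],
    [1,[-17.5,-0.7,4],0],
    [1,[-18,-1.4,8.5],0],
    [1,[-18,-2.2,13],0],
    [1,[-18,-2.9,17.5],0],
    [1,[-18,-3.7,22],0],
    [1,[-18,-4.4,26.5],0],
    [1,[-18,-5.2,31],0],
    [1,[-18,-5.9,35.5],0],
    [1,[-18,-6.6,39.5],0],
    [1,[-18,-6.93,41.7],0],
    [1,[-16,-6.93,41.7],0],
    [1,[-12,-6.93,41.7],0],
    [1,[-8,-6.93,41.7],0],
    [1,[-5,-6.93,41.7],0],
    [1,[-4,-6.93,41.7],0],
    [1,[-3.8,-6.93,41.7],0],
    [1,[-3.8,-6.93,41.7],0],
  ],
)

```text
t: 14.3
eef_pos: [615.5, -122.6, 271.8]
tcp_rot: [0.727, 1.569, -0.337]
ft_force: [1.2, -0.5, -3.5]
opening: 0.605
```

```bash
python3 - <<'E'
from h import *
p,M,s=pose(); print(p,s['ft_force'],s['opening']);go(615.6,-122.8,97.5,29);go(615.6,-122.8,200,29);go(500,-300,200,29);go(395.1,-359.4,200,90);go(395.1,-359.4,96,90)
E
```

```text
[ 615.5272456  -122.60775666  271.75923658] [ 1.20774399 -0.54892724 -3.47813797] 0.6052617858853312
shift [ 0.33 -0.    0.02] turn -0.000
shift [-9.92  0.01  0.03] turn -0.000
shift [ -9.93 -18.7    9.92] turn -0.000
shift [ -9.94 -30.75  10.03] turn -1.065
shift [  0.46 -30.76  10.02] turn -1.065
```

apply_moves(
  series=[
    [1,[0.15,0,0],0],
    [1,[0.33,0,0],0],
    [1,[0.33,0,0],0],
    [-0.9,[0.33,0,0],0],
    [-0.9,[0.33,0,0],0],
    [-0.9,[0.33,0,0],0],
    [-0.9,[0.33,0,0],0],
    [-0.9,[-3,0,0],0],
    [-0.9,[-8,0,0],0],
    [-0.5,[-12,-4,2],0.18],
    [-0.3,[-12,-9,4],0.36],
    [-0.2,[-12,-14,6],0.54],
    [-0.2,[-12,-19,8],0.72],
    [-0.2,[-12,-24,10],0.9],
    [-0.2,[-11,-28,10],1.08],
    [-0.2,[-10,-30.7,10],1.26],
    [-0.2,[-10,-30.75,10],1.44],
    [-0.2,[-10,-30.75,10],1.62],
    [-0.2,[-10,-30.75,10],1.8],
    [-0.2,[-10,-30.75,10],1.99],
  ],
)

```text
t: 16.8
eef_pos: [394.8, -359.2, 370.7]
tcp_rot: [1.799, 1.571, -1.259]
ft_force: [-0.7, 0.1, 0.4]
opening: 0.601
```

```bash
python3 - <<'E'
from h import *
p,M,s=pose(); print(p,s['opening'],yawy(M));go(395.1,-359.4,96,-85)
a=shot('top','t3.png')['image']; b=shot('side','s3.png')['image']
a=a[150:330,320:560];b=b[150:360,30:340]
o=np.zeros((600,800,3),np.uint8);o[:300,:400]=cv2.resize(a,(400,300));o[60:600,5:800]=0
o=np.hstack([cv2.resize(a,(400,300)),cv2.resize(b,(400,271))[:300] if 0 else cv2.copyMakeBorder(cv2.resize(b,(400,271)),0,29,0,0,0)])
cv2.imwrite('pics/v3.png',o[:,:,::-1])
E
```

```text
[ 394.79851506 -359.21507578  370.74633925] 0.6011211894732037 -85.2379554341739
shift [10.37  0.02 -0.03] turn -0.004
```

View pics/v3.png

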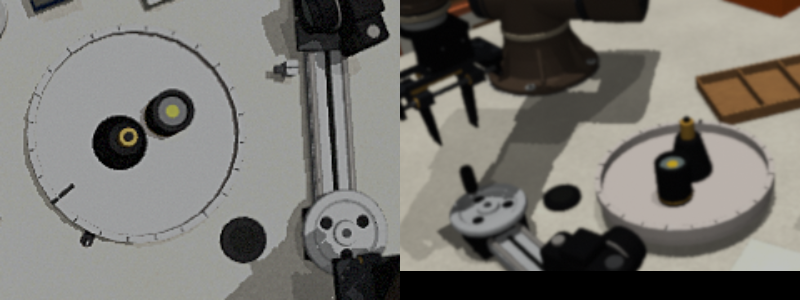

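Both fittings stand on the deck, and the gripper hovers over the crank grip. Descending to grip it.

apply_moves(
  series=[
    [-0.2,[4,0,0],0],
    [-0.2,[8,0,0],0],
    [-0.2,[10.2,0,0],0],
    [-0.2,[10.3,0,0],0],
    [1,[10.3,0,0],0],
    [1,[10.3,0,0],0],
    [1,[10.3,0,0],0],
    [1,[10.3,0,0],0],
    [1,[10.3,0,0],0],
  ],
)

```text
t: 18.02
eef_pos: [394.9, -359.3, 268.2]
tcp_rot: [2.128, 1.57, -0.924]
ft_force: [0.1, 0.3, 4.6]
opening: 0.225
```

```bash
python3 - <<'E'
from h import *
p,M,s=pose(); print(p,s['ft_force'],s['opening'])
c=np.array([444.8,-360.])
def pt(th): return c+50*np.array([-np.cos(th),np.sin(th)])
o=[]
for k in range(1,21):
    d=pt(np.radians(18*k))-pt(0); q=M.T@np.r_[d,0]/10; o.append([1,[0,round(q[1],2),round(q[2],2)],0])
print(o)
E
```

```text
[ 394.91094528 -359.27975467  268.16330964] [0.05132728 0.28223091 4.62190381] 0.2245878400354349
[[1, [0, np.float64(-1.52), np.float64(-0.38)], 0], [1, [0, np.float64(-2.84), np.float64(-1.21)], 0], [1, [0, np.float64(-3.84), np.float64(-2.41)], 0], [1, [0, np.float64(-4.43), np.float64(-3.87)], 0], [1, [0, np.float64(-4.53), np.float64(-5.43)], 0], [1, [0, np.float64(-4.15), np.float64(-6.94)], 0], [1, [0, np.float64(-3.32), np.float64(-8.27)], 0], [1, [0, np.float64(-2.12), np.float64(-9.27)], 0], [1, [0, np.float64(-0.67), np.float64(-9.85)], 0], [1, [0, np.float64(0.89), np.float64(-9.96)], 0], [1, [0, np.float64(2.41), np.float64(-9.58)], 0], [1, [0, np.float64(3.74), np.float64(-8.75)], 0], [1, [0, np.float64(4.74), np.float64(-7.55)], 0], [1, [0, np.float64(5.32), np.float64(-6.09)], 0], [1, [0, np.float64(5.43), np.float64(-4.53)], 0], [1, [0, np.float64(5.04), np.float64(-3.02)], 0], [1, [0, np.float64(4.21), np.float64(-1.69)], 0], [1, [0, np.float64(3.01), np.float64(-0.69)], 0], [1, [0, np.float64(1.56), np.float64(-0.11)], 0], [1, [0, np.float64(0.0), np.float64(0.0)], 0]]
```

apply_moves(
  series=[
    [1,[0,-1.52,-0.38],0],
    [1,[0,-2.84,-1.21],0],
    [1,[0,-3.84,-2.41],0],
    [1,[0,-4.43,-3.87],0],
    [1,[0,-4.53,-5.43],0],
  ],
)

```text
t: 18.65
eef_pos: [446.1, -309.7, 268.2]
tcp_rot: [2.005, 1.566, -1.046]
ft_force: [-2.8, -21.7, -2.3]
opening: 0.226
```

```bash
python3 - <<'E'
from h import *
p,M,s=pose(); print(p,s['ft_force'])
c=np.array([444.8,-361.3])
def pt(th): return c+50*np.array([-np.cos(th),np.sin(th)])
for k in range(1,21):
    d=pt(np.radians(90+18*k))-p[:2]; q=M.T@np.r_[d,0]/10; print([1,[0,float(round(q[1],2)),float(round(q[2],2))],0],end=', ')
E
```

```text
[ 446.10243618 -309.66780961  268.24050087] [ -2.78095203 -21.71455709  -2.26064307]
[1, [0, 0.53, -1.37], 0], [1, [0, 1.37, -2.7], 0], [1, [0, 2.57, -3.7], 0], [1, [0, 4.02, -4.28], 0], [1, [0, 5.58, -4.38], 0], [1, [0, 7.1, -4.0], 0], [1, [0, 8.42, -3.17], 0], [1, [0, 9.42, -1.97], 0], [1, [0, 10.01, -0.51], 0], [1, [0, 10.11, 1.05], 0], [1, [0, 9.73, 2.56], 0], [1, [0, 8.89, 3.89], 0], [1, [0, 7.69, 4.89], 0], [1, [0, 6.24, 5.47], 0], [1, [0, 4.68, 5.58], 0], [1, [0, 3.16, 5.19], 0], [1, [0, 1.84, 4.36], 0], [1, [0, 0.84, 3.16], 0], [1, [0, 0.26, 1.71], 0], [1, [0, 0.15, 0.14], 0],
```

apply_moves(
  series=[
    [1,[0,0.53,-1.37],0],
    [1,[0,1.37,-2.7],0],
    [1,[0,2.57,-3.7],0],
    [1,[0,4.02,-4.28],0],
    [1,[0,5.58,-4.38],0],
    [1,[0,7.1,-4.0],0],
    [1,[0,8.42,-3.17],0],
    [1,[0,9.42,-1.97],0],
    [1,[0,10.01,-0.51],0],
    [1,[0,10.11,1.05],0],
  ],
)

```text
t: 19.9
eef_pos: [443.6, -410.8, 268.1]
tcp_rot: [2.698, 1.57, -0.354]
ft_force: [1.4, 5.2, 10.5]
opening: 0.228
```

apply_moves(
  series=[
    [1,[0,-0.38,1.51],0],
    [1,[0,-1.22,2.84],0],
    [1,[0,-2.42,3.84],0],
    [1,[0,-3.87,4.42],0],
    [1,[0,-5.43,4.53],0],
    [1,[0,-6.95,4.14],0],
    [1,[0,-8.27,3.31],0],
    [1,[0,-9.27,2.11],0],
    [1,[0,-9.85,0.66],0],
    [1,[0,-9.96,-0.91],0],
  ],
)

```text
t: 21.15
eef_pos: [444.4, -310.4, 268.2]
tcp_rot: [1.368, 1.57, -1.683]
ft_force: [-2.0, -10.6, 4.0]
opening: 0.229
```

```bash
python3 - <<'E'
from h import *
p,M,s=pose(); print(p,s['ft_force'])
th0=np.arctan2(p[1]+361.3,-(p[0]-444.8)); print(np.degrees(th0))
c=np.array([444.8,-361.3])
def pt(th): return c+50*np.array([-np.cos(th),np.sin(th)])
for k in range(1,9):
    d=pt(np.radians(90+18*k))-p[:2]; q=M.T@np.r_[d,0]/10; print([1,[0,float(round(q[1],2)),float(round(q[2],2))],0],end=', ')
a=shot('top','t4.png')['image'];cv2.imwrite('pics/v4.png',cv2.resize(a[140:330,440:570],(520,760))[:600,:,::-1])
E
```

```text
[ 444.38291013 -310.40603787  268.15281847] [ -1.95015251 -10.56964039   4.0358979 ]
89.53045600703828
[1, [0, 0.48, -1.55], 0], [1, [0, 1.31, -2.87], 0], [1, [0, 2.51, -3.88], 0], [1, [0, 3.96, -4.46], 0], [1, [0, 5.52, -4.56], 0], [1, [0, 7.04, -4.18], 0], [1, [0, 8.36, -3.35], 0], [1, [0, 9.37, -2.15], 0],
```

apply_moves(
  series=[
    [1,[0,0.48,-1.55],0],
    [1,[0,1.31,-2.87],0],
    [1,[0,2.51,-3.88],0],
    [1,[0,3.96,-4.46],0],
    [1,[0,5.52,-4.56],0],
    [1,[0,7.04,-4.18],0],
    [1,[0,8.36,-3.35],0],
    [1,[0,9.37,-2.15],0],
    [1,[0,9.37,-2.15],0],
  ],
)

```text
t: 22.32
eef_pos: [472.9, -402.5, 268.1]
tcp_rot: [-0.693, 1.57, 2.537]
ft_force: [-0.7, -0.3, 8.8]
opening: 0.227
```

```bash
python3 - <<'E'
from h import *
p,M,s=pose(); print(p,s['ft_force'],np.degrees(np.arctan2(p[1]+361,-(p[0]-444.8)))%360+360)
a=shot('top','t4.png')['image'];b=shot('side','s4.png')['image']
o=np.hstack([cv2.resize(a[165:215,475:525],(400,400),interpolation=cv2.INTER_CUBIC),cv2.resize(b[320:420,110:210],(400,400),interpolation=cv2.INTER_CUBIC)])
cv2.imwrite('pics/v4.png',o[:,:,::-1])
E
```

```text
[ 472.89031539 -402.47686668  268.13178872] [-0.71769051 -0.27126115  8.82706176] 595.8920769764875
```

View pics/v4.png

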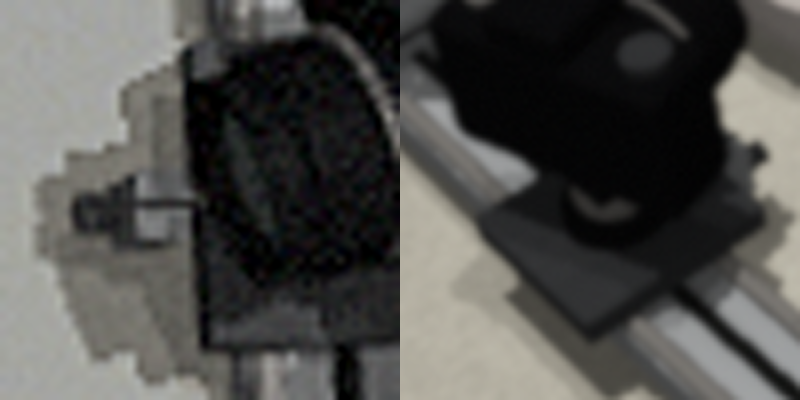

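```bash
python3 - <<'E'
from h import *
for f,r in(('top0.png',(154,183)),('t4.png',(180,212))):
    g=cv2.cvtColor(cv2.imread('pics/'+f),cv2.COLOR_BGR2GRAY); print(f)
    for v in range(*r): print(v,g[v,488:504])
E
```

```text
top0.png
154 [102 103 109 109  99  80  91  72  29   4   1   0   0  20  31  40]
155 [ 99 103 111 109 101  88  91  80  43   3  18  19   8  22  35  31]
156 [100 105 103 108 100  84  87  83  46  10  12  18  15  10  29  33]
157 [106 107 105 108 100  84  89  82  49   0   2   7   4   2  30  23]
158 [109 111 109 108  99  83  85  85  47  12   1   0  14   5  19  42]
159 [107 108 110 107 100  86  89  94  60   0  19   3   1  13   2  39]
160 [106 105 108 114 101  86  88  93  70  61  53  15  13  13   0  17]
161 [107 104 105 102  85  88  89  88  67  57  49   9   5  15   3   7]
162 [106 109 109 102  89  87  86  88  60  26  23  18  15   0   3   9]
163 [113 112 104  86  85  88  92  92  75  17  27   8   0  11   0  13]
164 [88 85 86 86 91 86 82 93 69 20 27 16  1 10  0  0]
165 [84 88 87 87 86 85 86 87 61 25 14 35 13 10 11  5]
166 [81 81 89 85 83 83 84 91 74 17  1 23 37 15  0  9]
167 [108  79  86  86  83  81  91  91  77  38   8  34  27  28  10  15]
168 [110  82  84  89  90  87  84  84  77  30  17  26  38  31  14   2]
169 [107  78  80  91  94  86  89  89  74  37  15  22  32  30  25  13]
170 [103 105  77  8
[... 2389 characters left out ...]

202 [118 125 114 121 116  91  96 101  92  91  94  61   1  33  42  30]
203 [112 117 116 115 117 104  93  98  98  96  97  63  23  34  31  38]
204 [113 115 112 115 121 117  87  96  92  97  97  67   2  24  39  30]
205 [112 115 117 116 120 115 100  96  88  91  98  69   8  43  57  46]
206 [113 114 117 120 115 114 113  88  93  90  91  81  10  43  78  67]
207 [114 114 112 116 118 116 119 107  88  92 100  92   2  45  65  54]
208 [116 107 106 114 113 113 120 116  91  91 101  88  31  34  35  29]
209 [109 150 154 158 115 117 119 117 101  96  97  98  80  82  82  66]
210 [150 167 169 174 107 114 115 115 113  88  93  90 100  97 106  91]
211 [167 166 169 168 109 112 112 112 111  84  88  86  92  95 101  90]
```

```bash
python3 - <<'E'
from h import *
p,M,s=pose(); c=np.array([444.8,-361.])
e=p[:2]-c; 
for a in(-11,-22):
    t=np.radians(a); r=np.array([[np.cos(t),-np.sin(t)],[np.sin(t),np.cos(t)]]); print((M.T@np.r_[r@e-e,0]/10).round(2))
k=cal('top'); print(p2w(k,495.6,190,50),p2w(k,497.5,160.5,50),p2w(k,499,189,50))
E
```

```text
[0.   0.39 0.88]
[0.   0.61 1.81]
[ 677.1198745 -301.9427845   50.       ] [ 746.51278481 -310.7151415    50.        ] [ 679.28151701 -310.18069073   50.        ]
```

apply_moves(
  series=[
    [1,[0,0.39,0.88],0],
    [1,[0,0.61,1.81],0],
    [1,[0,0.61,1.81],0],
    [1,[0,0.61,1.81],0],
  ],
)

```text
t: 22.92
eef_pos: [455.9, -409.6, 268.1]
tcp_rot: [-0.627, 1.57, 2.604]
ft_force: [-1.0, 0.4, 9.0]
opening: 0.227
```

```bash
python3 - <<'E'
from h import *
p,M,s=pose(); print(p,s['ft_force'],np.degrees(np.arctan2(p[1]+361,-(p[0]-444.8)))%360+360)
g=np.mean([cv2.cvtColor(shot('top','t5.png')['image'],cv2.COLOR_RGB2GRAY).astype(float) for _ in range(4)],0).round().astype(int)
for v in list(range(183,196))+list(range(207,213)): print(v,g[v,488:504])
E
```

```text
[ 455.9389881 -409.6220698  268.1099039] [-0.96818272  0.41946808  9.0344355 ] 617.0965878439623
183 [161 106 113 116 119 114  88  94  98  88  39   1   6   8   5  28]
184 [108 116 120 121 118 116  91  92  98  88  42   3   8  15   6  28]
185 [114 114 120 118 117 115  94  95  94  92  46   2   7  10   4  16]
186 [114 122 115 107 104 104  83  88  88  86  47   4   2  10   2  20]
187 [112 114  73  36 122 112  88  86  90  88  64   3   8  15   7   8]
188 [ 80  38  47  49 128 114  88  90  92  93  78   2   2  11  10   5]
189 [ 47  29  49  49 109  99  74  76  78  94  96  24  22  19  14   4]
190 [34 36 45 40 50 46 43 46 45 43 42 51 46 13 13  9]
191 [ 42  41  47  56 110 102 101  92  96  99  89  34  33   4   7   9]
192 [ 36  39  40  54 121 119 116  88  91  93  86   4  20   5  13  10]
193 [ 37  29  44  50 106 124 120 102  89  96  86   9  19  27   6  10]
194 [ 64  36  45  51  87 108 108 102  81  97  94  20  20  33   5  11]
195 [90 49 49 53 40 40 39 55 68 88 90 26 20 28 18  7]
207 [115 114 112 116 116 118 116  90  91  93  96  91   5  34  65  70]
208 [116 114 112 112 117 118 118 106  89  90  99  92   5  41  56  54]
209 [116 112 109 110 115 116 120 117  88  94  98  91  31  27  34  27]
210 [106 106 153 157 111 112 114 116 104  91  95  92  79  80  81  72]
211 [150 146 170 174 108 112 112 114 111  88  91  94  94  98 102  89]
212 [168 166 166 171 106 109 110 112 108  83  87  90  92  94 100  87]
```

The index line's centroid is at row 190.1 and the clip line's at 189.9, so they're level within about 0.5 mm. I'll release the crank and go to the rim.

```bash
python3 - <<'E'
from h import *
go(456,-410,230,-85);go(560,-180,230,-105);go(663.9,46.5,230,-120);go(663.9,46.5,62.5,-120)
E
```

```text
shift [-1.329e+01  4.000e-02  1.000e-02] turn 0.002
shift [-13.29 -21.94 -12.4 ] turn 0.351
shift [-13.28 -43.57 -24.78] turn 0.613
shift [  3.47 -43.56 -24.79] turn 0.613
```

apply_moves(
  series=[
    [0,[0,0,0],0],
    [0,[0,0,0],0],
    [0,[0,0,0],0],
    [0,[-5,0,0],0],
    [0,[-10,0,0],0],
    [0,[-13.3,0,0],0],
    [0,[-13.3,-5,-2.8],0.1],
    [0,[-13.3,-10,-5.6],0.2],
    [0,[-13.3,-15,-8.4],0.3],
    [0,[-13.3,-20,-11.3],0.4],
    [0,[-13.3,-25,-14.1],0.5],
    [0,[-13.3,-30,-17],0.6],
    [0,[-13.3,-35,-19.9],0.613],
    [0,[-13.3,-40,-22.7],0.613],
    [0,[-13.3,-43.57,-24.8],0.613],
    [0,[-13.3,-43.57,-24.8],0.613],
  ],
)

```text
t: 25.12
eef_pos: [664.5, 48.8, 400.0]
tcp_rot: [0.352, 1.57, 2.973]
ft_force: [-1.1, -0.7, 0.1]
opening: 0.503
```

```bash
python3 - <<'E'
from h import *
p,M,s=pose(); print(p,yawy(M),s['joints'],s['opening'])
go(663.9,46.5,62.5,-120)
c=np.array([591.4,-79.1])
e=np.array([663.9,46.5])-c
for a in(5,10,15,20,25,26):
    t=np.radians(a); r=np.array([[np.cos(t),-np.sin(t)],[np.sin(t),np.cos(t)]]); print(a,(M.T@np.r_[r@e-e,0]/10).round(2),-round(t,3))
E
```

```text
[664.52542334  48.77080723 399.95172386] -119.8136640949724 [-2.58196143e-02  5.55290970e-01  1.45425540e+00  1.40918815e-04
  1.13293698e+00  2.06526364e+00] 0.5027418385269465
shift [16.65  0.22 -0.07] turn 0.003
5 [0.   0.05 1.26] -0.087
10 [0.   0.21 2.52] -0.175
15 [0.   0.48 3.76] -0.262
20 [0.   0.86 4.96] -0.349
25 [0.01 1.34 6.13] -0.436
26 [0.01 1.45 6.36] -0.454
```

apply_moves(
  series=[
    [0,[5,0.22,-0.07],0],
    [0,[10,0.22,-0.07],0],
    [0,[14,0.22,-0.07],0],
    [0,[16,0.22,-0.07],0],
    [0,[16.65,0.22,-0.07],0],
    [0,[16.65,0.22,-0.07],0],
    [0.7,[16.65,0.22,-0.07],0],
    [0.7,[16.65,0.22,-0.07],0],
    [0.7,[16.65,0.22,-0.07],0],
    [1,[16.65,0.22,-0.07],0],
    [1,[16.65,0.22,-0.07],0],
    [1,[16.65,0.22,-0.07],0],
  ],
)

```text
t: 26.62
eef_pos: [664.2, 45.5, 234.5]
tcp_rot: [-1.962, 1.567, 0.655]
ft_force: [4.9, 13.8, -1.5]
opening: 0.1
```

```bash
python3 - <<'E'
from h import *
p,M,s=pose(); print(p,yawy(M),s['ft_force'],s['opening'])
E
```

```text
[664.19720236  45.54718248 234.50782949] -120.05572743725943 [ 4.87513501 13.77426469 -1.4729381 ] 0.09971695169063238
```

apply_moves(
  series=[
    [1,[0,-0.04,0.63],-0.044],
    [1,[0,-0.01,1.26],-0.087],
    [1,[0,0.05,1.9],-0.131],
    [1,[0,0.14,2.52],-0.175],
    [1,[0,0.26,3.14],-0.218],
    [1,[0,0.41,3.76],-0.262],
    [1,[0,0.58,4.37],-0.305],
    [1,[0,0.79,4.96],-0.349],
    [1,[0,1.02,5.55],-0.392],
    [1,[0,1.28,6.13],-0.436],
    [1,[0,1.33,6.25],-0.445],
    [1,[0,1.33,6.25],-0.445],
  ],
)

```text
t: 28.12
eef_pos: [602.5, 65.0, 234.4]
tcp_rot: [-1.329, 1.569, 1.733]
ft_force: [-1.4, 12.7, 2.2]
opening: 0.099
```

```bash
python3 - <<'E'
from h import *
p,M,s=pose(); print(p,yawy(M),s['ft_force'],np.degrees(np.arctan2(p[1]+79.1,p[0]-591.4)))
a=shot('top','t6.png')['image']
o=np.hstack([cv2.resize(a[265:315,345:395],(400,400),interpolation=cv2.INTER_CUBIC),cv2.resize(a[155:305,325:475],(400,400))])
cv2.imwrite('pics/v5.png',o[:,:,::-1])
E
```

```text
[602.47710042  64.95473543 234.44861293] -94.54088429646269 [-1.38855833 12.69915245  2.21163149] 85.60288931318362
```

View pics/v5.png

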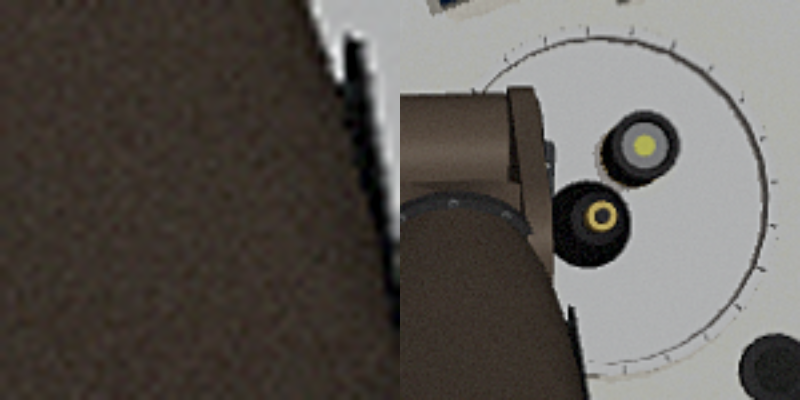

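Picture 12 shows the arm hiding the pointer, but the ticks on the right are visible. I'll measure the platter angle from the tick phase in a polar sampling.

```bash
cat >> h.py <<'E'
CEN=np.array([591.4,-79.1])
def ring(g,c,r0,r1,z,angs,n=7,cen=CEN):
    P=[[w2p(c,(cen[0]+r*np.cos(a),cen[1]+r*np.sin(a),z)) for a in angs] for r in np.linspace(r0,r1,n)]
    P=np.float32(P); return cv2.remap(g,P[:,:,0].copy(),P[:,:,1].copy(),cv2.INTER_LINEAR)
def phase(fn,lo,hi):
    g=cv2.imread('pics/'+fn,0).astype(np.float32);c=cal('top');d=np.arange(lo,hi,.1)
    s=ring(g,c,143,148,60,np.radians(d)).mean(0); s=np.median(s)-s; s=s-cv2.blur(s[None],(81,1))[0]; s=np.clip(s,0,40)
    z=(s*np.exp(2j*np.pi*d/15)).sum(); return np.degrees(np.angle(z))/24%15
E
python3 - <<'E'
from h import *
for r in((-100,60),(-100,-20),(-20,60),(-170,-100),(-100,110)): print(r,phase('top0.png',*r),phase('t2.png',*r) if 0 else '',phase('t6.png',*r))
g=cv2.imread('pics/top0.png',0).astype(np.float32);c=cal('top');d=np.arange(120,165,.25)
for z,r0,r1 in((60,143,149),(29,154,160),(29,160,166),(29,166,170)):
    s=ring(g,c,r0,r1,z,np.radians(d)).mean(0); w=np.clip(np.median(s)-25-s,0,None); i=w>0; print(z,r0,(w*d).sum()/w.sum(),d[i].min() if i.any() else 0,d[i].max() if i.any() else 0)
E
```

```text
(-100, 60) 8.192500324933047  4.695555643378106
(-100, -20) 8.285009357485666  4.519622969863077
(-20, 60) 8.095400621501977  4.857400848554667
(-170, -100) 7.8184274671220875  3.692217071868821
(-100, 110) 8.076599738753739  4.759025164092871
60 143 132.72411317220104 126.0 157.75
29 154 153.24177339563437 150.0 156.5
29 160 153.08788191027617 150.0 156.5
29 166 153.07793777424192 150.75 155.75
```

apply_moves(
  series=[
    [1,[0,0,-0.16],0.011],
    [1,[0,0,-0.32],0.022],
    [1,[0,0,-0.32],0.022],
    [0,[0,0,-0.32],0.022],
    [0,[0,0,-0.32],0.022],
    [0,[0,0,-0.32],0.022],
    [0,[-4,0,-0.32],0.022],
    [0,[-9,0,-0.32],0.022],
    [0,[-14,0,-0.32],0.022],
    [0,[-17,4,1],0.022],
    [0,[-17,9,3],0.022],
    [0,[-17,14,5],0.022],
    [0,[-17,19,7],0.022],
    [0,[-17,24,9],0.022],
    [0,[-17,29,11],0.022],
    [0,[-17,33,11],0.022],
    [0,[-17,37,11],0.022],
    [0,[-17,37,11],0.022],
  ],
)

```text
t: 30.42
eef_pos: [463.5, -298.7, 404.0]
tcp_rot: [1.623, 1.57, -1.623]
ft_force: [-0.4, 0.7, 0.3]
opening: 0.496
```

```bash
python3 - <<'E'
from h import *
p,M,s=pose(); print(p,yawy(M))
a=shot('top','t7.png')['image']
for r in((-100,60),(-100,110)): print(phase('t7.png',*r))
g=cv2.imread('pics/t7.png',0).astype(np.float32);c=cal('top');d=np.arange(140,166,.25)
for z,r0,r1 in((60,141,149),(40,115,130),(29,156,160),(29,160,166)):
    s=ring(g,c,r0,r1,z,np.radians(d)).mean(0); w=np.clip(np.median(s)-20-s,0,None); i=w>0; print(z,r0,(w*d).sum()/w.sum(),d[i].min(),d[i].max())
o=np.hstack([cv2.resize(a[265:315,345:395],(400,400),interpolation=cv2.INTER_CUBIC),cv2.resize(a[155:305,325:475],(400,400))])
cv2.imwrite('pics/v6.png',o[:,:,::-1])
E
```

```text
[ 463.50691928 -298.74875105  403.99122042] -95.94808602889267
3.0082539602629335
2.8386014059582756
60 141 151.8043057109085 150.5 153.25
40 115 151.8064863217052 150.25 153.5
29 156 153.23614854856493 150.0 156.5
29 160 153.09555017007463 150.0 156.5
```

View pics/v6.png

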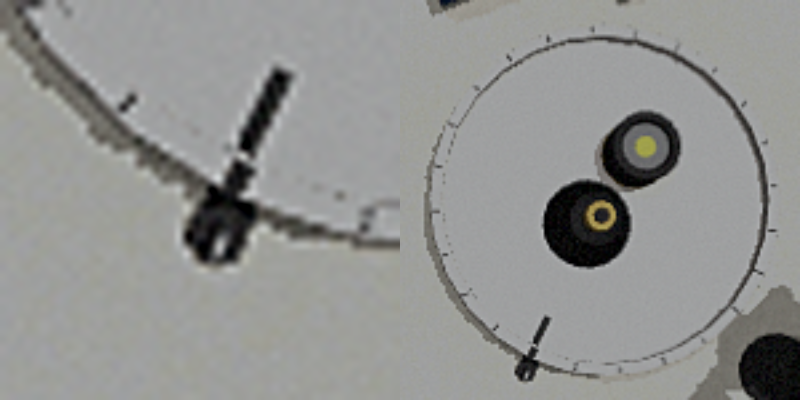

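The zero bar is at bearing 151.8° and the pointer at 153.2°, so it still needs about +1.4°. Both fittings stand on the deck. I'll regrasp at 55°, add 1.4°, pause, then turn.

```bash
python3 - <<'E'
from h import *
c=np.array([591.9,-78.2]);a=np.radians(55);q=c+145*np.array([np.cos(a),np.sin(a)]);print(q)
go(*q,233,-125);go(*q,62.5,-125)
E
```

```text
[675.06858327  40.57704642]
shift [ -0.   -35.79 -17.56] turn 0.508
shift [ 17.05 -35.78 -17.57] turn 0.508
```

apply_moves(
  series=[
    [0,[0,-5,-2.5],0.1],
    [0,[0,-10,-5],0.2],
    [0,[0,-15,-7.5],0.3],
    [0,[0,-20,-10],0.4],
    [0,[0,-25,-12.5],0.508],
    [0,[0,-30,-15],0.508],
    [0,[0,-34,-17],0.508],
    [0,[0,-35.8,-17.56],0.508],
    [0,[5,-35.8,-17.56],0.508],
    [0,[10,-35.8,-17.56],0.508],
    [0,[14.5,-35.8,-17.56],0.508],
    [0,[16.6,-35.8,-17.56],0.508],
    [0,[17.05,-35.8,-17.56],0.508],
    [0,[17.05,-35.8,-17.56],0.508],
    [0.7,[17.05,-35.8,-17.56],0.508],
    [0.7,[17.05,-35.8,-17.56],0.508],
    [0.7,[17.05,-35.8,-17.56],0.508],
    [1,[17.05,-35.8,-17.56],0.508],
    [1,[17.05,-35.8,-17.56],0.508],
    [1,[17.05,-35.8,-17.56],0.508],
  ],
)

```text
t: 32.98
eef_pos: [674.2, 40.9, 233.8]
tcp_rot: [1.101, 1.568, -2.649]
ft_force: [-7.0, -7.9, 5.1]
opening: 0.1
```

apply_moves(
  series=[
    [1,[0,0,0.18],-0.012],
    [1,[0,0,0.36],-0.025],
    [1,[0,0,0.36],-0.025],
    [1,[0,0,0.36],-0.025],
    [1,[0,0,0.36],-0.025],
    [1,[0,0,0.36],-0.025],
  ],
)

```text
t: 33.72
eef_pos: [671.1, 42.9, 233.8]
tcp_rot: [1.048, 1.567, -2.677]
ft_force: [-7.6, -8.3, 6.0]
opening: 0.101
```

```bash
python3 - <<'E'
from h import *
p,M,s=pose(); print(p,yawy(M),s['ft_force'],s['opening'],np.degrees(np.arctan2(*(p[:2]-CEN)[::-1])))
shot('top','t8.png')
for f in('t7.png','t8.png'):print(phase(f,-100,20),phase(f,-100,-20))
E
```

```text
[671.12560219  42.93237539 233.81442448] -123.45296935367674 [-7.59603866 -8.27088169  6.04678528] 0.1010335768520773 56.84280544337641
3.0472319036613746 3.0915993104342157
4.920571401630766 4.659929372393936
```

The platter moved about +1.7°, which puts the bar at roughly 153.4° against 153.2°. Now the slow turn, in three 60° segments.

apply_moves(
  series=[
    [1,[0,0.02,0.76],-0.052],
    [1,[0,0.08,1.52],-0.105],
    [1,[0,0.18,2.27],-0.157],
    [1,[0,0.32,3.01],-0.209],
    [1,[0,0.49,3.75],-0.262],
    [1,[0,0.71,4.48],-0.314],
    [1,[0,0.96,5.2],-0.367],
    [1,[0,1.25,5.9],-0.419],
    [1,[0,1.58,6.58],-0.471],
    [1,[0,1.94,7.25],-0.524],
    [1,[0,2.34,7.9],-0.576],
    [1,[0,2.77,8.52],-0.628],
    [1,[0,3.23,9.13],-0.681],
    [1,[0,3.72,9.7],-0.733],
    [1,[0,4.25,10.25],-0.785],
    [1,[0,4.8,10.78],-0.838],
    [1,[0,5.37,11.27],-0.89],
    [1,[0,5.98,11.73],-0.942],
    [1,[0,6.6,12.16],-0.995],
    [1,[0,7.25,12.56],-1.047],
  ],
)

```text
t: 36.28
eef_pos: [527.6, 51.4, 233.9]
tcp_rot: [2.193, 1.568, -0.484]
ft_force: [4.4, -14.7, -4.0]
opening: 0.103
```

```bash
python3 - <<'E'
from h import *
p,M,s=pose(); print(p,yawy(M),s['ft_force'],s['opening'],np.hypot(*(p[:2]-CEN)),np.degrees(np.arctan2(*(p[:2]-CEN)[::-1])))
E
```

```text
[527.61732309  51.37653449 233.87230311] -63.400295010976244 [  4.40818278 -14.67938009  -4.01943256] 0.10250469060962508 145.2320760986197 116.05142155802295
```

apply_moves(
  series=[
    [1,[0,0.05,0.76],-0.052],
    [1,[0,0.15,1.52],-0.105],
    [1,[0,0.26,2.27],-0.157],
    [1,[0,0.4,3.01],-0.209],
    [1,[0,0.57,3.75],-0.262],
    [1,[0,0.79,4.48],-0.314],
    [1,[0,1.04,5.2],-0.367],
    [1,[0,1.33,5.9],-0.419],
    [1,[0,1.66,6.58],-0.471],
    [1,[0,2.02,7.25],-0.524],
    [1,[0,2.4,7.9],-0.576],
    [1,[0,2.83,8.52],-0.628],
    [1,[0,3.29,9.13],-0.681],
    [1,[0,3.78,9.7],-0.733],
    [1,[0,4.3,10.25],-0.785],
    [1,[0,4.85,10.78],-0.838],
    [1,[0,5.42,11.27],-0.89],
    [1,[0,6.02,11.73],-0.942],
    [1,[0,6.64,12.16],-0.995],
    [1,[0,7.28,12.56],-1.047],
  ],
)

```text
t: 38.78
eef_pos: [447.2, -68.9, 233.8]
tcp_rot: [1.478, 1.571, -0.153]
ft_force: [-0.2, -2.6, -2.0]
opening: 0.101
```

```bash
python3 - <<'E'
from h import *
p,M,s=pose(); print(p,yawy(M),s['joints'][5],s['ft_force'],s['opening'],np.hypot(*(p[:2]-CEN)),np.degrees(np.arctan2(*(p[:2]-CEN)[::-1])))
E
```

```text
[447.1886793  -68.94492414 233.80663769] -3.4326558675748267 -0.2393007900851243 [-0.21491343 -2.6370853  -2.00748406] 0.10141063622161091 144.56842872664967 175.9719936814065
```

apply_moves(
  series=[
    [1,[0,0.02,0.76],-0.052],
    [1,[0,0.08,1.52],-0.105],
    [1,[0,0.18,2.27],-0.157],
    [1,[0,0.32,3.01],-0.209],
    [1,[0,0.49,3.75],-0.262],
    [1,[0,0.71,4.48],-0.314],
    [1,[0,0.96,5.2],-0.367],
    [1,[0,1.25,5.9],-0.419],
    [1,[0,1.58,6.58],-0.471],
    [1,[0,1.94,7.25],-0.524],
    [1,[0,2.34,7.9],-0.576],
    [1,[0,2.77,8.52],-0.628],
    [1,[0,3.23,9.13],-0.681],
    [1,[0,3.72,9.7],-0.733],
    [1,[0,4.25,10.25],-0.785],
    [1,[0,4.8,10.78],-0.838],
    [1,[0,5.37,11.27],-0.89],
    [1,[0,5.98,11.73],-0.942],
    [1,[0,6.6,12.16],-0.995],
    [1,[0,7.25,12.56],-1.047],
  ],
)

```text
t: 41.28
eef_pos: [511.7, -199.7, 233.8]
tcp_rot: [-1.466, 1.569, -2.049]
ft_force: [-5.7, -12.6, -0.4]
opening: 0.099
```

```bash
python3 - <<'E'
from h import *
p,M,s=pose(); print(p,yawy(M),s['joints'][5],s['ft_force'],s['opening'],np.hypot(*(p[:2]-CEN)),np.degrees(np.arctan2(*(p[:2]-CEN)[::-1])))
E
```

```text
[ 511.66978772 -199.67566693  233.82507526] 56.58265775003823 -1.4775588531263144 [ -5.70809673 -12.5991862   -0.4214939 ] 0.09876319130667052 144.55240643907447 -123.47452292836213
```

```bash
python3 - <<'E'
from h import *
go(674.6,40.1,233,-124);go(674.6,40.1,62.8,-124)
E
```

```text
shift [-17.06  28.96   0.4 ] turn -3.131
shift [-0.04 28.99  0.39] turn -3.131
```

apply_moves(
  series=[
    [0,[0,0,0],0],
    [0,[0,0,0],0],
    [0,[0,0,0],0],
    [0,[-5,0,0],0],
    [0,[-10,0,0],0],
    [0,[-15,0,0],0],
    [0,[-17,2,0],0.18],
    [0,[-17,4,0],0.36],
    [0,[-17,6,0],0.54],
    [0,[-17,8,0],0.72],
    [0,[-17,10,0],0.9],
    [0,[-17,12,0],1.08],
    [0,[-17,14,0],1.26],
    [0,[-17,16,0],1.44],
    [0,[-17,18,0],1.62],
    [0,[-17,20,0.1],1.8],
    [0,[-17,22,0.2],1.98],
    [0,[-17,24,0.3],2.16],
    [0,[-17,26,0.3],2.34],
    [0,[-17,28,0.4],2.52],
  ],
)

```text
t: 43.78
eef_pos: [669.9, 34.0, 403.6]
tcp_rot: [-0.056, 1.571, 3.117]
ft_force: [-0.1, -1.3, 0.0]
opening: 0.5
```

```bash
python3 - <<'E'
from h import *
print(pose()[0],yawy(pose()[1]))
go(674.6,40.1,233,-124);go(674.6,40.1,62.8,-124)
E
```

```text
[669.93995433  33.96426751 403.64934813] -88.18616231430157
shift [-0.04 -0.6  -0.49] turn 0.625
shift [16.98 -0.6  -0.49] turn 0.625
```

apply_moves(
  series=[
    [0,[0,-0.6,-0.49],0.18],
    [0,[0,-0.6,-0.49],0.36],
    [0,[0,-0.6,-0.49],0.54],
    [0,[0,-0.6,-0.49],0.625],
    [0,[5,-0.6,-0.49],0.625],
    [0,[10,-0.6,-0.49],0.625],
    [0,[14.5,-0.6,-0.49],0.625],
    [0,[16.6,-0.6,-0.49],0.625],
    [0,[17,-0.6,-0.49],0.625],
    [0,[17,-0.6,-0.49],0.625],
    [0.7,[17,-0.6,-0.49],0.625],
    [0.7,[17,-0.6,-0.49],0.625],
    [0.7,[17,-0.6,-0.49],0.625],
    [1,[17,-0.6,-0.49],0.625],
    [1,[17,-0.6,-0.49],0.625],
    [1,[17,-0.6,-0.49],0.625],
  ],
)

```text
t: 45.78
eef_pos: [674.5, 39.7, 233.9]
tcp_rot: [-1.672, 1.57, 0.881]
ft_force: [1.2, 4.8, 1.1]
opening: 0.102
```

```bash
python3 - <<'E'
from h import *
p,M,s=pose(); print(p,yawy(M),s['ft_force'],s['opening'],np.degrees(np.arctan2(*(p[:2]-CEN)[::-1])))
shot('top','t9.png')
for f in('t8.png','t9.png'):print(phase(f,-100,20),phase(f,-100,-20))
E
```

```text
[674.52124876  39.65409967 233.88304926] -123.70611160963189 [1.16752881 4.80246273 1.14530834] 0.10205236697309282 55.010123795313135
4.920571401630766 4.659929372393936
4.693637781742458 4.245332731045757
```

apply_moves(
  series=[
    [1,[0,0.02,0.76],-0.052],
    [1,[0,0.08,1.52],-0.105],
    [1,[0,0.18,2.27],-0.157],
    [1,[0,0.32,3.01],-0.209],
    [1,[0,0.49,3.75],-0.262],
    [1,[0,0.71,4.48],-0.314],
    [1,[0,0.96,5.2],-0.367],
    [1,[0,1.25,5.9],-0.419],
    [1,[0,1.58,6.58],-0.471],
    [1,[0,1.94,7.25],-0.524],
    [1,[0,2.34,7.9],-0.576],
    [1,[0,2.77,8.52],-0.628],
    [1,[0,3.23,9.13],-0.681],
    [1,[0,3.72,9.7],-0.733],
    [1,[0,4.25,10.25],-0.785],
    [1,[0,4.8,10.78],-0.838],
    [1,[0,5.37,11.27],-0.89],
    [1,[0,5.98,11.73],-0.942],
    [1,[0,6.6,12.16],-0.995],
    [1,[0,7.25,12.56],-1.047],
  ],
)

```text
t: 48.32
eef_pos: [528.0, 50.0, 233.8]
tcp_rot: [-0.836, 1.566, 2.767]
ft_force: [-10.1, 17.5, 9.4]
opening: 0.098
```

apply_moves(
  series=[
    [1,[0,0.05,0.76],-0.052],
    [1,[0,0.13,1.52],-0.105],
    [1,[0,0.23,2.27],-0.157],
    [1,[0,0.37,3.01],-0.209],
    [1,[0,0.54,3.75],-0.262],
    [1,[0,0.76,4.48],-0.314],
    [1,[0,1.01,5.2],-0.367],
    [1,[0,1.3,5.9],-0.419],
    [1,[0,1.63,6.58],-0.471],
    [1,[0,1.99,7.25],-0.524],
    [1,[0,2.39,7.9],-0.576],
    [1,[0,2.82,8.52],-0.628],
    [1,[0,3.28,9.13],-0.681],
    [1,[0,3.77,9.7],-0.733],
    [1,[0,4.3,10.25],-0.785],
    [1,[0,4.85,10.78],-0.838],
    [1,[0,5.42,11.27],-0.89],
    [1,[0,6.02,11.73],-0.942],
    [1,[0,6.64,12.16],-0.995],
    [1,[0,7.28,12.56],-1.047],
  ],
)

```text
t: 50.82
eef_pos: [448.0, -72.4, 233.8]
tcp_rot: [-1.724, 1.566, 2.926]
ft_force: [-9.8, 0.9, 8.5]
opening: 0.095
```

apply_moves(
  series=[
    [1,[0,0.02,0.76],-0.052],
    [1,[0,0.08,1.52],-0.105],
    [1,[0,0.18,2.27],-0.157],
    [1,[0,0.32,3.01],-0.209],
    [1,[0,0.49,3.75],-0.262],
    [1,[0,0.71,4.48],-0.314],
    [1,[0,0.96,5.2],-0.367],
    [1,[0,1.25,5.9],-0.419],
    [1,[0,1.58,6.58],-0.471],
    [1,[0,1.94,7.25],-0.524],
    [1,[0,2.34,7.9],-0.576],
    [1,[0,2.77,8.52],-0.628],
    [1,[0,3.23,9.13],-0.681],
    [1,[0,3.72,9.7],-0.733],
    [1,[0,4.25,10.25],-0.785],
    [1,[0,4.8,10.78],-0.838],
    [1,[0,5.37,11.27],-0.89],
    [1,[0,5.98,11.73],-0.942],
    [1,[0,6.6,12.16],-0.995],
    [1,[0,7.25,12.56],-1.047],
  ],
)

```text
t: 53.32
eef_pos: [514.1, -201.9, 233.8]
tcp_rot: [1.534, 1.57, 0.948]
ft_force: [4.9, 10.7, 1.2]
opening: 0.095
```

```bash
cat >> h.py <<'E'
def zero(fn):
    g=cv2.imread('pics/'+fn,0).astype(np.float32);c=cal('top');d=np.arange(140,166,.25)
    for z,r0,r1 in((60,141,149),(40,115,130),(29,156,160),(29,160,166)):
        s=ring(g,c,r0,r1,z,np.radians(d)).mean(0); w=np.clip(np.median(s)-20-s,0,None); i=w>0; print(z,r0,(w*d).sum()/w.sum(),d[i].min(),d[i].max())
E
python3 - <<'E'
from h import *
p,M,s=pose(); print(p,yawy(M),s['ft_force'],s['opening'],np.degrees(np.arctan2(*(p[:2]-CEN)[::-1])))
a=shot('top','t10.png')['image']
print(phase('t7.png',-40,90),phase('t10.png',-40,90)); zero('t10.png')
o=np.hstack([cv2.resize(a[265:315,345:395],(400,400),interpolation=cv2.INTER_CUBIC),cv2.resize(a[155:305,325:475],(400,400))])
cv2.imwrite('pics/v7.png',o[:,:,::-1])
E
```

```text
[ 514.11597944 -201.93258872  233.83875458] 56.40430663917422 [ 4.85972472 10.74923806  1.20727228] 0.09506813776962128 -122.17735282683239
2.8597599120034984 6.306790688050969
60 141 160.29183520749527 140.5 165.75
40 115 155.36138674289936 153.75 157.25
29 156 156.84162277832516 155.25 160.75
29 160 155.87770527697634 151.0 161.0
```

View pics/v7.png

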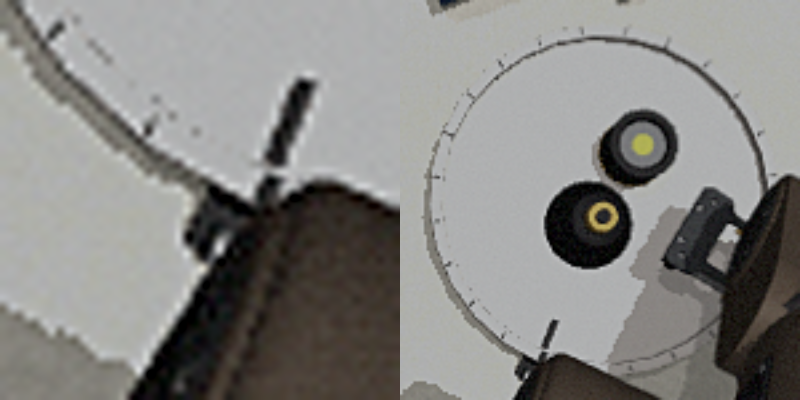

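The fittings are upright. The bar is at 155.4° against the pointer's 153.2°, so I'll turn back about 2.1° while still holding.

apply_moves(
  series=[
    [1,[0,0,-0.25],0.018],
    [1,[0,0,-0.5],0.036],
    [1,[0,0,-0.5],0.036],
    [1,[0,0,-0.5],0.036],
  ],
)

```text
t: 53.88
eef_pos: [509.7, -199.0, 233.9]
tcp_rot: [1.5, 1.57, 0.876]
ft_force: [3.9, 8.8, 1.4]
opening: 0.093
```

```bash
python3 - <<'E'
from h import *
p,M,s=pose(); print(p,yawy(M),s['ft_force'])
a=shot('top','t11.png')
print(phase('t11.png',-40,90)); zero('t11.png')
E
```

```text
[ 509.73508629 -199.0066629   233.86074904] 54.25513099526022 [3.8751825  8.76352243 1.3750707 ]
4.26849363114117
60 141 160.02180984458562 152.0 165.75
40 115 153.2207813248304 151.5 155.0
29 156 156.4834643112273 155.5 160.0
29 160 155.60616391825963 151.0 160.25
```

```bash
python3 - <<'E'
from h import *
go(463,-299,233,54)
E
```

```text
shift [-17.02 -10.84   2.05] turn 0.005
```

apply_moves(
  series=[
    [0,[0,0,0],0],
    [0,[0,0,0],0],
    [0,[0,0,0],0],
    [-0.3,[-5,0,0],0],
    [-0.6,[-10,0,0],0],
    [-1,[-15,0,0],0],
    [-1,[-17,-5,1],0],
    [-1,[-17,-10.8,2],0],
    [-1,[-17,-10.8,2],0],
  ],
)

```text
t: 55.05
eef_pos: [461.0, -301.7, 403.9]
tcp_rot: [-0.763, 1.57, -1.391]
ft_force: [0.1, -0.3, -1.1]
opening: 0.973
```

```bash
python3 - <<'E'
from h import *
a=shot('top','t12.png')['image']; zero('t12.png'); print(phase('t12.png',-40,90))
hsv=cv2.cvtColor(a,cv2.COLOR_RGB2HSV); m=((hsv[:,:,1]>90)&(hsv[:,:,2]>70)).astype(np.uint8); m[:, :330]=0;m[:,470:]=0;m[:160]=0;m[300:]=0
n,l,st,ce=cv2.connectedComponentsWithStats(m)
for i in range(1,n):
    if st[i,4]>5: print(st[i],ce[i])
c=cal('top')
g=cv2.cvtColor(a,cv2.COLOR_RGB2GRAY)
o=cv2.resize(a[200:270,370:440],(600,600),interpolation=cv2.INTER_CUBIC);cv2.imwrite('pics/v8.png',o[:,:,::-1])
k=(g<70).astype(np.uint8);k[:,:365]=0;k[:,440:]=0;k[:190]=0;k[265:]=0
n,l,st,ce=cv2.connectedComponentsWithStats(k)
for i in range(1,n):
    if st[i,4]>30: print('dark',st[i],ce[i])
E
```

```text
60 141 153.4503570478332 152.0 155.0
40 115 153.2873940876735 151.5 155.0
29 156 153.21568433457298 150.0 156.5
29 160 153.08498090599159 150.0 156.5
4.360974329270719
[413 206   8   7  46] [416.23913043 209.06521739]
[395 230  12  12  78] [400.14102564 235.38461538]
dark [400 197  30  28 398] [413.37939698 211.5678392 ]
dark [379 223  32  32 731] [394.07113543 239.00136799]
```

Zero mark at 153.3° against the pointer's 153.15°, so the setting holds. Now I'll locate the fittings.

```bash
python3 - <<'E'
from h import *
c=cal('top'); r=p2w(c,416.2,209.1,111);k=p2w(c,400.4,235.4,140);print(r,k,p2w(c,394.5,239,42)); 
d=(k-r)[:2];print(np.hypot(*d),np.degrees(np.arctan2(d[1],d[0])),'exp 75,~145')
go(r[0],r[1],215,54);go(r[0],r[1],98,54)
E
```

```text
[ 630.36090257 -104.24508144  111.        ] [571.67396262 -63.44510807 140.        ] [570.84619188 -62.34449132  42.        ]
71.47583331316115 145.19243841841475 exp 75,~145
shift [ 1.77 25.77  2.15] turn 0.001
shift [13.47 25.77  2.15] turn 0.001
```

```bash
python3 - <<'E'
from h import *
go(631.5,-106.5,215,54);go(631.5,-106.5,98,54)
E
```

```text
shift [ 1.77 25.65  2.37] turn 0.001
shift [13.47 25.65  2.38] turn 0.001
```

apply_moves(
  series=[
    [-1,[0,5,0.5],0],
    [-1,[0,10,1],0],
    [-1,[0,15,1.5],0],
    [-1,[0,20,2],0],
    [-1,[0,24,2.3],0],
    [-1,[1.5,25.65,2.37],0],
    [-1,[4,25.65,2.37],0],
    [-1,[8,25.65,2.37],0],
    [-1,[12,25.65,2.37],0],
    [-1,[13.4,25.65,2.37],0],
    [-1,[13.4,25.65,2.37],0],
    [0,[13.4,25.65,2.37],0],
    [0,[13.4,25.65,2.37],0],
    [0,[13.4,25.65,2.37],0],
    [1,[13.4,25.65,2.37],0],
    [1,[13.4,25.65,2.37],0],
    [1,[13.4,25.65,2.37],0],
    [1,[13.4,25.65,2.37],0],
  ],
)

```text
t: 57.35
eef_pos: [631.7, -104.8, 270.1]
tcp_rot: [-0.38, 1.57, -1.004]
ft_force: [-1.6, -1.7, 5.9]
opening: 0.606
```

```bash
python3 - <<'E'
from h import *
p,M,s=pose(); print(p,s['opening'],s['ft_force'])
go(473.6,275.9,240,54);go(473.6,275.9,62.5,54)
E
```

```text
[ 631.73620625 -104.83636538  270.1296973 ] 0.606462004526384 [-1.5933615  -1.71506457  5.88075435]
shift [-14.11  21.65 -35.08] turn 0.004
shift [  3.64  21.65 -35.09] turn 0.004
```

```bash
python3 - <<'E'
from h import *
go(464,275,240,54);go(464,275,64,54)
E
```

```text
shift [-14.11  21.01 -35.8 ] turn 0.004
shift [  3.49  21.02 -35.81] turn 0.004
```

apply_moves(
  series=[
    [1,[-4,0,0],0],
    [1,[-9,0,0],0],
    [1,[-13,0,0],0],
    [1,[-14.1,2.5,-4.1],0],
    [1,[-14.1,5,-8.3],0],
    [1,[-14.1,7.5,-12.4],0],
    [1,[-14.1,10,-16.6],0],
    [1,[-14.1,12.5,-20.7],0],
    [1,[-14.1,15,-24.9],0],
    [1,[-14.1,17.5,-29],0],
    [1,[-14.1,20,-33],0],
    [1,[-14.1,21,-34.4],0],
    [1,[-14.1,21,-34.4],0],
  ],
)

```text
t: 58.98
eef_pos: [475.1, 267.5, 410.3]
tcp_rot: [-2.052, 1.57, -2.675]
ft_force: [-0.8, -0.7, -2.7]
opening: 0.605
```

```bash
python3 - <<'E'
from h import *
p,M,s=pose(); print(p,s['opening'],s['ft_force'])
go(464,275,64,54);go(464,275,63,54)
E
```

```text
[475.11017677 267.47645764 410.33541643] 0.6053270380608976 [-0.7842516  -0.68559754 -2.65876922]
shift [17.53 -0.03 -1.34] turn 0.006
shift [17.63 -0.03 -1.34] turn 0.006
```

apply_moves(
  series=[
    [1,[0,0,-1.34],0],
    [1,[5,0,-1.34],0],
    [1,[10,0,-1.34],0],
    [1,[14,0,-1.34],0],
    [1,[16.5,0,-1.34],0],
    [1,[17.4,0,-1.34],0],
    [1,[17.6,0,-1.34],0],
    [1,[17.6,0,-1.34],0],
    [-0.9,[17.6,0,-1.34],0],
    [-0.9,[17.6,0,-1.34],0],
    [-0.9,[17.6,0,-1.34],0],
    [-0.9,[17.6,0,-1.34],0],
    [-0.9,[14,0,-1.34],0],
    [-0.9,[9,0,-1.34],0],
    [-0.6,[4,0,-1.34],0],
    [-0.3,[0,0,-1.34],0],
    [-0.2,[0,0,-1.34],0],
  ],
)

```text
t: 61.1
eef_pos: [464.5, 274.6, 413.5]
tcp_rot: [1.022, 1.565, 0.397]
ft_force: [-1.1, -0.6, -0.9]
opening: 0.693
```

```bash
python3 - <<'E'
from h import *
p,M,s=pose(); print(p,s['opening'],s['ft_force'])
go(571.4,-63.4,230,54);go(571.4,-63.4,131,54)
b=shot('side','s5.png')['image'];cv2.imwrite('pics/v9.png',cv2.resize(b[160:340,160:400],(800,600))[:,:,::-1])
c=cal('side'); print([(n,np.round(w2p(c,P),1)) for n,P in (('cone stub',(571.4,-63.4,146)),('round',(464,275,76)))])
h=cv2.cvtColor(b,cv2.COLOR_RGB2HSV); m=((h[:,:,0]>12)&(h[:,:,0]<32)&(h[:,:,1]>150)&(h[:,:,2]>60)).astype(np.uint8)
n,l,st,ce=cv2.connectedComponentsWithStats(m[170:330,180:400])
for i in range(1,n):
    if st[i,4]>8: print(st[i],ce[i]+[180,170])
E
```

```text
[464.45606301 274.62156879 413.49789026] 0.6929244838378542 [-1.08472373 -0.55249961 -0.85917597]
shift [  1.23 -21.18  28.43] turn 0.004
shift [ 11.13 -21.23  28.4 ] turn 0.004
[('cone stub', array([246.4, 240.2])), ('round', array([318.9, 196.3]))]
[  82   23  117   51 1392] [320.08908046 220.89727011]
[122  35   8   6  30] [305.6        207.53333333]
[90 38  7  8 23] [273.13043478 210.86956522]
[ 63  73   9  15 116] [246.70689655 249.99137931]
```

apply_moves(
  series=[
    [-0.2,[1,-4,5.4],0],
    [-0.2,[1.2,-8,10.7],0],
    [-0.2,[1.2,-12,16.1],0],
    [-0.2,[1.2,-16,21.4],0],
    [-0.2,[1.2,-20,26.8],0],
    [-0.2,[1.2,-21.2,28.4],0],
    [-0.2,[1.2,-21.2,28.4],0],
    [-0.2,[5,-21.2,28.4],0],
    [-0.2,[9,-21.2,28.4],0],
    [-0.2,[10.8,-21.2,28.4],0],
    [-0.2,[11,-21.2,28.4],0],
    [-0.2,[11,-21.2,28.4],0],
    [1,[11,-21.2,28.4],0],
    [1,[11,-21.2,28.4],0],
    [1,[11,-21.2,28.4],0],
    [1,[11,-21.2,28.4],0],
    [1,[11,-21.2,28.4],0],
    [1,[11,-21.2,28.4],0],
  ],
)

```text
t: 63.4
eef_pos: [571.0, -63.5, 300.8]
tcp_rot: [-1.027, 1.571, -1.652]
ft_force: [-0.7, -1.2, 1.0]
opening: 0.244
```

```bash
python3 - <<'E'
from h import *
p,M,s=pose(); print(p,s['opening'],s['ft_force'])
go(421,188,235,54);go(421,188,96,54)
E
```

```text
[571.02294956 -63.48600951 300.78672972] 0.24445367849427171 [-0.70676281 -1.24229746  1.02793029]
shift [-10.53  11.63 -26.87] turn 0.004
shift [  3.37  11.64 -26.87] turn 0.004
```

apply_moves(
  series=[
    [1,[-4,0,0],0],
    [1,[-8,0,0],0],
    [1,[-10.5,1,-2],0],
    [1,[-10.5,2.6,-6],0],
    [1,[-10.5,4.3,-10],0],
    [1,[-10.5,6,-14],0],
    [1,[-10.5,7.8,-18],0],
    [1,[-10.5,9.5,-22],0],
    [1,[-10.5,11,-25.4],0],
    [1,[-10.5,11.63,-26.85],0],
    [1,[-10.5,11.63,-26.85],0],
    [1,[-6,11.63,-26.85],0],
    [1,[-2,11.63,-26.85],0],
    [1,[1.5,11.63,-26.85],0],
    [1,[2.8,11.63,-26.85],0],
    [1,[3.3,11.63,-26.85],0],
    [1,[3.3,11.63,-26.85],0],
  ],
)

```text
t: 65.53
eef_pos: [421.5, 187.8, 268.3]
tcp_rot: [0.768, 1.57, 0.144]
ft_force: [0.4, 0.2, -2.5]
opening: 0.244
```

```bash
python3 - <<'E'
from h import *
p,M,s=pose(); print(p,s['opening'],s['ft_force'])
E
```

```text
[421.54779493 187.75097803 268.28002904] 0.2437453339411773 [ 0.42889583  0.20176409 -2.49264155]
```

apply_moves(
  series=[
    [1,[0.2,0,0],0],
    [1,[0.34,0,0],0],
    [1,[0.34,0,0],0],
    [-0.1,[0.34,0,0],0],
    [-0.1,[0.34,0,0],0],
    [-0.1,[0.34,0,0],0],
    [-0.1,[-3,0,0],0],
    [-0.1,[-8,0,0],0],
    [-0.1,[-13,0,0],0],
    [-0.1,[-14,-4,3.4],0],
    [-0.1,[-14,-8,6.8],0],
    [-0.1,[-14,-12,10.2],0],
    [-0.1,[-14,-16,13.5],0],
    [-0.1,[-14,-20,16.9],0],
    [-0.1,[-14,-24,20.3],0],
    [-0.1,[-14,-28,23.7],0],
    [-0.1,[-14,-29.7,25.1],0],
    [-0.1,[-14,-29.7,25.1],0],
  ],
)

```text
t: 67.78
eef_pos: [451.1, -201.0, 407.4]
tcp_rot: [-2.935, 1.57, 2.722]
ft_force: [-0.3, -0.1, 0.0]
opening: 0.547
```

```bash
python3 - <<'E'
from h import *
p,M,s=pose(); print(p,s['t'])
a=shot('top','t13.png')['image'];b=shot('side','s6.png')['image'];zero('t13.png')
g=cv2.cvtColor(a,cv2.COLOR_RGB2GRAY)
for v in range(187,194): print(v,g[v,490:503])
x=np.hstack([cv2.resize(a[110:350,100:600],(800,384))]);y=cv2.resize(b[150:330,170:490],(384,216))
y2=cv2.resize(a[225:350,170:340],(294,216));o=np.vstack([x,np.hstack([y,y2,np.zeros((216,122,3),np.uint8)])]);cv2.imwrite('pics/v10.png',o[:,:,::-1])
E
```

```text
[ 451.09903152 -200.97336693  407.42539539] 67.775
60 141 154.29517384789722 153.0 155.75
40 115 154.10401980551717 152.5 155.75
29 156 153.24507120171393 150.0 156.5
29 160 153.08947175913195 150.0 156.5
187 [ 75  32 118 112  86  85  92  90  64   0   3  11  20]
188 [ 50  50 123 115  84  85  88  90  77   5  16   2   4]
189 [ 51  54 106 102  73  76  81  90  94  17  26   2   7]
190 [42 31 52 40 40 40 46 36 44 52 46 20 24]
191 [ 46  51 110 106  92  87  93 100  89  36  28   0   1]
192 [ 38  55 119 121 113  87  91  91  79  13  21  11  16]
193 [ 45  52 104 121 117 105  87  99  84   1  15   9   2]
```

View pics/v10.png

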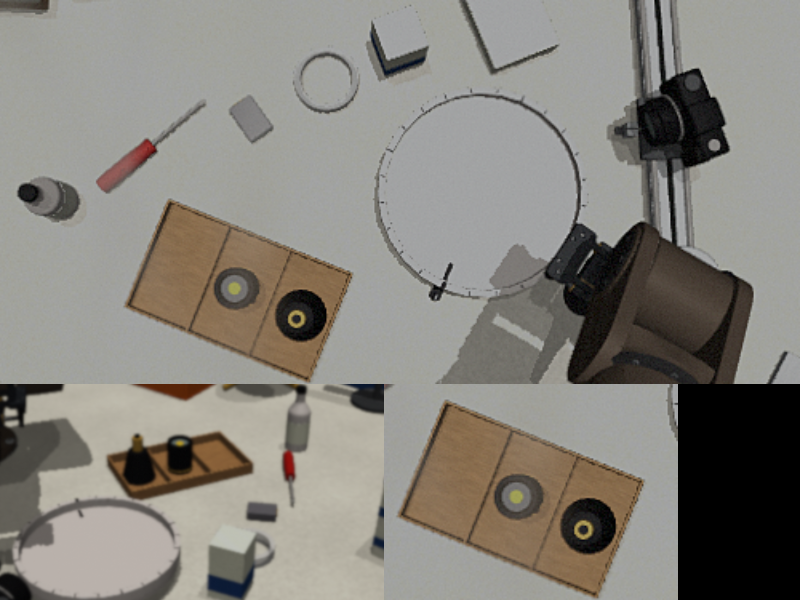

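The final view shows the round spot and cone upright in their compartments and the deck empty. The bystanders are where they were. The zero bar is at 154.2° against the pointer's 153.2°, and the index line is still level with the clip (both at row 190). Handing in.

```bash
python3 -c "
from cell import job;print(job.job_done())"
```

```text
the job is handed in; nothing more can be done
None
```

I've handed the job in at about 68 s of robot time. No verdict came back.

**What was done:**
- Two fittings were present, the round spot and the cone lamp; there was no square spot. I stood both on the deck.
- I cranked the camera carriage until its index line was level with the clip.
- I set the zero mark to the pointer.
- I turned the platter one full turn anticlockwise by the rim, in two strokes of 180°. It overshot by about 2°, and I turned it back before letting go.
- I stood both fittings back in the tray, in the compartments they came from.

**Last checks:**
- **Fittings:** both are upright in the tray, the deck is empty, and the other things on the desk look unmoved.
- **Index line:** it is level with the clip line to within about 0.5 mm in the top view. This assumes the clip's top is as high as the index line, which I could not confirm.
- **Zero mark:** after the full turn it was within about 0.2° of the pointer. Lifting the fittings off seems to have nudged the platter, and the last check reads about 1° past it. I left that rather than touch the platter again.
- **Robot:** it ended clear of everything.

My first grasp of the cone failed because I lifted before the fingers had closed. The cone was not moved, and the second try held.

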